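Fetch a gearhead from behind three servo motors

ROBOT

A 7-joint arm with a two-finger parallel gripper is mounted at the origin on the work surface. World frame = base frame: x ahead of the robot, y to its left, z up, the work surface at z = 0. Lengths are in m, angles in degrees, forces in N, time in s.
With the tool pointing down it reaches from about 0.425 to 0.875 m from the base axis. Payload 4.7 kg.
Tool frame: the origin (TCP) lies on the mounting face of the last link; the fingertips stand 182 mm ahead of it and the grasp point (between the pads) lies 164 mm ahead of it; z points along the fingers, y is the line along which they close (so a half turn about z gives the same grasp; the last joint's range is limited). The gripper opens to 87 mm and grips with 3 to 60 N. Pads are 19 mm wide; open, the fingers measure 117 mm over their backs; the gripper's body (75 mm by 190 mm) begins 51 mm behind the grasp point.
Start: joints at [-73.906, 18.392, -4.016, 83.108, 1.295, 78.541, -3.26], TCP at [0.171, 0.627, 0.405] pointing down, gripper open.
Joint ranges: [-163.93, 163.93], [-17.29, 119.83], [-79.2, 71.16], [3.27, 140.29], [-89.18, 269.18], [5.43, 117.66], [-154.24, 154.24]. Speed limits (degrees/s): [147.25, 147.25, 180, 180, 180, 180, 180].

INTERFACE

Orientations are given as [roll, pitch, yaw] about the fixed x, y, z axes, in that order (R = Rz(yaw) Ry(pitch) Rx(roll)).
In Python, from cell import env gives the robot as it stands.
- The arm moves only by the tool servo_tool, never from a script. Its argument "plan" is a list of rows, each an object with "xyz": the shift along the tool's x, y, z in cm, a list of three; "twist": the turn, a rotation vector about the tool's x, y, z in degrees, a list of three; "jaw": the closure, from 0 (fully open) to 1 (shut). In form: [{"xyz": [x, y, z], "twist": [wx, wy, wz], "jaw": jaw}, ...]. A call has 1 to 10 rows; each row is the pose to reach, as a shift and turn from the pose commanded when the call began, along the tool's axes at that moment; what a row does not reach only later rows make up. A row lasts 1/12 s, in which the tool goes at most 41.7 mm and 7.16 degrees, less where a joint would pass 70% of its speed; a pose out of reach is approached as far as the arm can. A call with a gripper value outside its range is refused whole. The fingers move at their own pace and stop on an object; "newtons" is the grip in N (left out, the last holds). Time passes only in rows, so rows that repeat a pose let the fingers close. It gives the time, the measured TCP pose, the force, the opening and the grip force at its end, in the units of the state.
- env.get_obs(): the state, without advancing time (a new reading comes with each control period).
- env.read_camera(name): name is "side" or "top"; returns a dict with "img" (400x640x3 uint8, red, green, blue), "camera_matrix" (3x3 intrinsics, pixels), "R" (3x3) and "t" (3): a world point X has camera coordinates R X + t. Camera axes: x right, y down, z forward; pixel columns grow to the right and rows downward; lengths in m; the calibration is good to about 2 mm. A picture is of the moment at which its call begins. There is no depth.
- env.sign_off(): hands the job in; it is judged then, once.
The state is a dict: "time_s": time; "qpos": joint angles; "joint_velocities": joint speeds; "effort": joint torques, N m; "tool_pos": TCP position; "tool_rot": TCP orientation; "force": force on the tool from outside, world axes, zero at the start; "wrist_torque": the same for the moment, N m; "grip_width": finger opening in m; "grasp_force": force on a finger pad.
Only numpy, scipy, OpenCV 4.12 (cv2) and the standard library are available. Lean on these libraries where they do the work, as an engineer would, in place of code of your own. Each camera call takes 0.05 s, during which the arm holds its last target. There are 200 camera calls.

TASK

The silver gearhead in the blue bay is hemmed in by three servo motors: lift all three motors out and stand them on the orange mat, then set the gearhead flat inside the yellow ring of the steel test fixture, and only then put each motor back upright on the very square in the bay where it stood at the start. Do not tip a motor or the gearhead over, and do not shift the grease jar, the oil bottle or the bearing.

Things in the scene. Friction and masses are not known exactly. Their poses are not given: they have to be found in the camera images.
- motor_red_mid (a point): small servo motor standing upright on its rear end, red round coupling hub on top. Body 46 x 46 mm square, 76 mm high (dark, silver flange at its top); hub 30 mm diameter, coaxial, from 78 to 114 mm above the foot: the place to grip. About 0.4 kg. This point: on the axis, 57 mm above the foot, half-way up the 114 mm; z up along the axis, x and y square to the sides
- motor_yellow_mid (a point): small servo motor standing upright on its rear end, yellow round coupling hub on top. Body 46 x 46 mm square, 76 mm high (dark, silver flange at its top); hub 30 mm diameter, coaxial, from 78 to 114 mm above the foot: the place to grip. About 0.4 kg. This point: on the axis, 57 mm above the foot, half-way up the 114 mm; z up along the axis, x and y square to the sides
- motor_green_mid (a point): small servo motor standing upright on its rear end, green round coupling hub on top. Body 46 x 46 mm square, 76 mm high (dark, silver flange at its top); hub 30 mm diameter, coaxial, from 78 to 114 mm above the foot: the place to grip. About 0.4 kg. This point: on the axis, 57 mm above the foot, half-way up the 114 mm; z up along the axis, x and y square to the sides
- gearhead_mid (a point): the gearhead: round silver drum with a brass band and a brass face with a black bore, 46 mm diameter, 44 mm high, standing flat in the bay, about 0.3 kg. This point: its centre, 22 mm above its underside; z up
- bay: blue steel bay, fixed. Origin: on the table under the gearhead's place; open front to -x, z up. Floor 6 mm above the table, x -109 to +45, y +-100 mm. Walls 60 mm high above the table: back at x = 40 to 44, sides at y = +-100 (4 mm thick, x -35 to +44 mm). White square outlines mark the motors' places at (0, 58), (0, -58), (-58, 0) mm; any motor may stand on any, within about 2 mm
- mat: orange rubber mat with two black lines, fixed, 270 mm (its x) by 130 mm (its y), 4 mm thick; the side area where the motors wait. Origin: centre of its underside on the table; z up
- fixture: steel test fixture, fixed: plate 130 x 130 mm, 12 mm thick, with a yellow locating ring in its middle, 66 mm inside diameter, 76 mm outside, 6 mm high above the plate; the gearhead stands on the plate inside the ring. Origin: centre of its underside on the table; z up
- jar_mid (a point): bystander: grease jar with a blue cap, 56 mm diameter, 65 mm high, loose. This point: its centre, 32 mm above the table
- oiler_mid (a point): bystander: yellow oil bottle with a red cap, 52 mm diameter, 150 mm high, loose. This point: its centre, 75 mm above the table
- bearing_mid (a point): bystander: steel bearing ring lying flat, 52 mm outside diameter, 16 mm high, loose. This point: its centre, 8 mm above the table

How it is judged:
By the outcome, as a careful person would: the job done as asked, in the order asked, and still so for the second after the job is handed in, with the robot touching nothing.
It also fails if it takes over 144 s, if anything falls off the work surface, if the arm or the gripper's body presses on something with over 40 N, if the wrist force passes 120 N, or if a joint passes its speed limit or range.

## Working session

There is one attempt and no reset: what is moved stays moved. The work goes in short steps, Python scripts to look and compute and a tool call to move; the robot and the scene stay as the last step left them, time stands still between calls to the robot, and variables do not carry over. Pictures are saved under pics/ and viewed, at most 14 in all, crops included, and the job is handed in when it is done.

Besides the shell and the picture viewer there is one more tool, called after "Call:" by a JSON object that holds its "fn" and its "kwargs", one argument or row to a line. servo_tool: Moves the arm, as the interface text tells. Its arguments: {"type":"object","properties":{"plan":{"type":"array","items":{"type":"object","properties":{"xyz":{"type":"array","items":{"type":"number"}},"twist":{"type":"array","items":{"type":"number"}},"jaw":{"type":"number"}}}},"newtons":{"type":"number"}},"required":["plan"]}

```bash
mkdir -p pics; ls
python3 - <<'E'
from cell import env
import cv2
o=env.get_obs();print(o)
for n in("top","side"):
    c=env.read_camera(n);cv2.imwrite(f"pics/{n}0.png",c["img"][:,:,::-1]);print(n,c["camera_matrix"],c["R"],c["t"])
E
```

```text
pics
{'time_s': 0.0, 'qpos': array([-73.90541336,  18.43972326,  -4.01668967,  83.17344465,
         1.29437479,  78.54132902,  -3.26038253]), 'joint_velocities': array([-0.01844279,  0.00147512, -0.00104587,  0.04938276,  0.05972834,
        0.13100563, -0.00316765]), 'effort': array([ 2.30906617e-04, -4.91287136e+01, -4.03555473e-01, -3.12529814e+01,
       -6.38858811e-02,  4.35153174e-02,  1.77083025e-04]), 'tool_pos': array([0.17133823, 0.62680461, 0.40366659]), 'tool_rot': array([-1.79890716e+02,  4.73137122e-03,  1.64715727e+02]), 'force': array([-0.39849596,  0.17370844,  0.14585495]), 'wrist_torque': array([ 0.05215033,  0.00449113, -0.01234858]), 'grasp_force': 0.0, 'grip_width': 0.08704772786642925}
top [[418.67397265   0.         317.79643649]
 [  0.         418.67397265 204.94884917]
 [  0.           0.           1.        ]] [[ 0.19851857 -0.98008628  0.00461038]
 [-0.95354281 -0.19422542 -0.23028805]
 [ 0.22659762  0.04132026 -0.97311158]] [-0.08803357  0.54589593  0.88252823]
side [[396.06655554   0.         315.09345944]
 [  0.         396.06655554 200.8050006 ]
 [  0.           0.           1.        ]] [[ 0.8939344  -0.44791736 -0.01585329]
 [-0.28204558 -0.53470081 -0.79658354]
 [ 0.34832682  0.71656478 -0.60432056]] [-0.49323477  0.1993119   0.77994586]
```

View pics/top0.png

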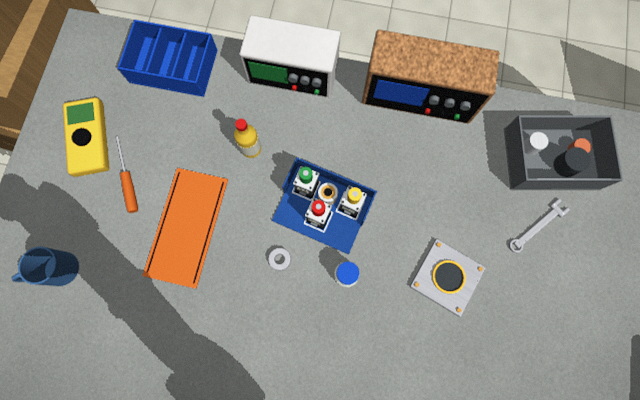

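View pics/side0.png

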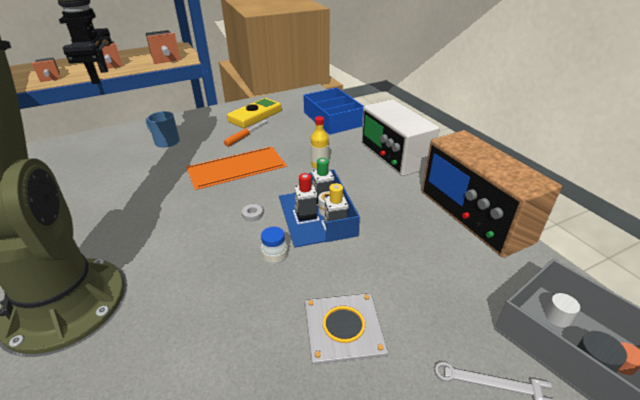

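The top view shows the hubs: red about (318,208), green (305,174), yellow (354,195), with the gearhead at (328,191). The fixture ring is at (449,277) and the mat at (186,228). The side view agrees. I'll enlarge crops next.

Run:
```python
import cv2
a=cv2.imread("pics/top0.png");b=cv2.imread("pics/side0.png")
cv2.imwrite("pics/c1.png",cv2.resize(a[140:260,260:390],None,fx=5,fy=5,interpolation=cv2.INTER_CUBIC)[:600])
cv2.imwrite("pics/c2.png",cv2.resize(b[145:255,270:370],None,fx=5,fy=5,interpolation=cv2.INTER_CUBIC))
```

```text
(no output)
```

View pics/c1.png

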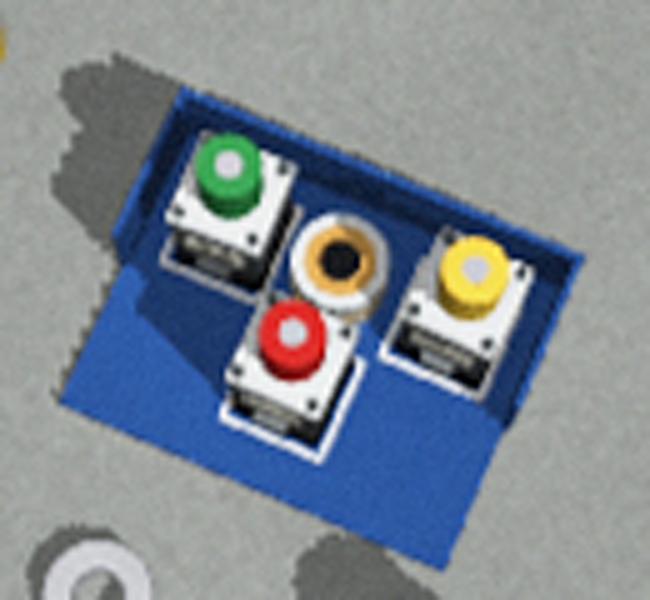

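View pics/c2.png

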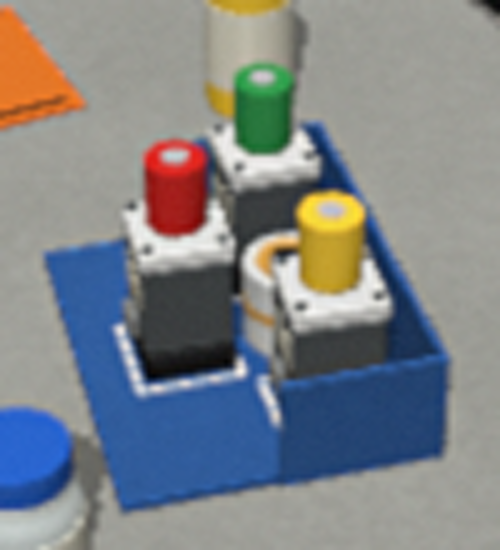

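The crops give hub-top discs at green (229,165), yellow (475,268) and red (292,331) in the top crop. In the side crop they are at red (176,155), green (263,77) and yellow (331,210). I'll fit poses from these.

```bash
cat > h.py <<'E'
import numpy as np, cv2
from scipy.optimize import least_squares
from cell import env
K={};
def cam(n):
    c=env.read_camera(n);return c
def ray(c,uv,z):
    d=c["R"].T@np.linalg.solve(c["camera_matrix"],[uv[0],uv[1],1.]);o=-c["R"].T@c["t"]
    return o+d*(z-o[2])/d[2]
def proj(c,X):
    p=(np.atleast_2d(X)@c["R"].T+c["t"])@c["camera_matrix"].T;return p[:,:2]/p[:,2:]
def bay2w(b,P):
    P=np.atleast_2d(P);s,k=np.sin(b[2]),np.cos(b[2])
    return np.c_[P[:,:2]@np.array([[k,s],[-s,k]])+b[:2],P[:,2]]
E
python3 - <<'E'
from h import *
t,s=cam("top"),cam("side")
up=lambda p,o:(np.array(p)+.5)/5-.5+np.array(o)
T={k:up(v,(260,140)) for k,v in dict(g=(229,165),y=(475,268),r=(292,331)).items()}
S={k:up(v,(270,145)) for k,v in dict(r=(176,155),g=(263,77),y=(331,210)).items()}
for k in "rgy":
    a,b=ray(t,T[k],.12),ray(s,S[k],.12);print(k,a.round(4),b.round(4))
B=dict(r=(-.058,0,.12),g=(0,.058,.12),y=(0,-.058,.12))
Bt=np.array([(.044,.102,.06),(.044,-.102,.06),(-.109,.1,.006),(-.109,-.1,.006)])
bt=up([(183,90),(584,256),(60,402),(445,570)],(260,140))
def f(b): return np.r_[(proj(t,bay2w(b,[B[k] for k in "rgy"]))-[T[k] for k in "rgy"]).ravel(),(proj(s,bay2w(b,[B[k] for k in "rgy"]))-[S[k] for k in "rgy"]).ravel(),(proj(t,bay2w(b,Bt))-bt).ravel()*.5]
r=least_squares(f,[.65,0,0]);print("bay",r.x,np.degrees(r.x[2]),r.fun.round(2))
for k in "rgy":print(k,bay2w(r.x,B[k]).round(4))
g=ray(t,up((340,260),(260,140)),.05);print("gear",g.round(4))
m=np.array([ray(t,p,.004)for p in[(178,168),(228,178),(197,287),(145,273)]]);print("mat",m.round(3),m.mean(0))
q=np.array([ray(t,p,.012)for p in[(436,238),(487,266),(461,316),(411,284)]]);print("fix",q.round(3),q.mean(0), np.linalg.norm(q-np.roll(q,1,0),axis=1))
# ring from yellow mask
for c,n in((t,"top"),(s,"side")):
    h=cv2.cvtColor(c["img"],cv2.COLOR_RGB2HSV);M=cv2.inRange(h,(20,150,120),(35,255,255))
    x,y=(405,230) if n=="top" else (305,290)
    sub=M[y:y+85,x:x+85];P=cv2.findNonZero(sub).reshape(-1,2)+[x,y]
    e=cv2.fitEllipse(cv2.convexHull(P.astype(np.float32)));print(n,e,ray(c,e[0],.018),ray(c,e[0],.015))
for n,p,z in(("oil",(241,124),.15),("jar",(347,272),.065),("bear",(279,258),.016)):print(n,ray(t,p,z))
E
```

```text
r [0.5377 0.0192 0.12  ] [0.5369 0.0188 0.12  ]
g [0.6045 0.0605 0.12  ] [0.6036 0.0608 0.12  ]
y [ 0.5804 -0.052   0.12  ] [ 0.5784 -0.0527  0.12  ]
bay [ 0.59256312  0.00511034 -0.21894497] -12.54462288229419 [ 0.53  0.93 -0.48 -0.38 -0.26  0.17 -0.17  0.35  0.38 -0.33  0.35 -0.46
 -0.   -0.64  0.38 -0.04 -0.22 -0.04 -0.08  0.27]
r [[0.5359 0.0177 0.12  ]]
g [[0.6052 0.0617 0.12  ]]
y [[ 0.58   -0.0515  0.12  ]]
gear [0.5914 0.0071 0.05  ]
mat [[0.589 0.38  0.004]
 [0.589 0.253 0.004]
 [0.321 0.258 0.004]
 [0.328 0.385 0.004]] [0.45686194 0.31902755 0.004     ]
fix [[ 0.542 -0.263  0.012]
 [ 0.5   -0.388  0.012]
 [ 0.377 -0.342  0.012]
 [ 0.425 -0.221  0.012]] [ 0.46112227 -0.30355684  0.012     ] [0.12411586 0.13121657 0.13139922 0.12998297]
top ((440.4334411621094, 280.82720947265625), (47.589698791503906, 73.96752166748047), 172.56573486328125) [ 0.44482024 -0.28477171  0.018     ] [ 0.44515156 -0.28560338  0.015     ]
side ((343.4740905761719, 323.8918151855469), (35.89246368408203, 41.10018539428711), 100.67818450927734) [ 0.45550221 -0.30606829  0.018     ] [ 0.45664427 -0.30424546  0.015     ]
oil [0.67449203 0.21562601 0.15      ]
jar [ 0.41796741 -0.06969954  0.065     ]
bear [0.42246347 0.08718451 0.016     ]
```

```bash
cat >> h.py <<'E'
from scipy.spatial.transform import Rotation as Ro
def go(*pts,yaw=167.5):
    o=env.get_obs();R=Ro.from_euler("xyz",o["tool_rot"],degrees=True)
    G=o["tool_pos"]+R.apply([0,0,.164]);W=Ro.from_euler("xyz",[180,0,yaw],degrees=True)
    print("t %.2f grasp"%o["time_s"],G.round(4),"rot",o["tool_rot"].round(2),"w %.4f f %.1f"%(o["grip_width"],o["grasp_force"]),o["force"].round(1),"twist",np.degrees((R.inv()*W).as_rotvec()/1*np.pi/180*1).round(2)*180/np.pi if 0 else (R.inv()*W).as_rotvec(degrees=True).round(2))
    for p in pts:
        p=np.array(p)  # TCP target so that the grasp point, with final orientation W, is at p
        d=R.inv().apply(p-W.apply([0,0,.164])-o["tool_pos"])*100;print(p,"->",d.round(2),"rows %.1f"%(np.linalg.norm(d)/4.17))
E
python3 -c "
from h import *
go((.5373,.019,.24),(.5373,.019,.18))"
```

```text
t 0.20 grasp [0.1713 0.6267 0.2401] rot [-1.7994e+02  1.0000e-02  1.6472e+02] w 0.0871 f 0.0 [-0.6  1.  -0.1] twist [-0.06  0.   -2.78]
[0.5373 0.019  0.24  ] -> [-51.32 -48.99   0.07] rows 17.0
[0.5373 0.019  0.18  ] -> [-51.32 -48.98   6.07] rows 17.1
```

Call:
{"fn": "servo_tool", "kwargs": {
  "plan": [
    {"xyz": [-51.3,-49,0],"twist": [0,0,-2.8],"jaw": 0.25},
    {"xyz": [-51.3,-49,0],"twist": [0,0,-2.8],"jaw": 0.25},
    {"xyz": [-51.3,-49,0],"twist": [0,0,-2.8],"jaw": 0.25},
    {"xyz": [-51.3,-49,0],"twist": [0,0,-2.8],"jaw": 0.25},
    {"xyz": [-51.3,-49,0],"twist": [0,0,-2.8],"jaw": 0.25},
    {"xyz": [-51.3,-49,0],"twist": [0,0,-2.8],"jaw": 0.25},
    {"xyz": [-51.3,-49,0],"twist": [0,0,-2.8],"jaw": 0.25},
    {"xyz": [-51.3,-49,0],"twist": [0,0,-2.8],"jaw": 0.25},
    {"xyz": [-51.3,-49,0],"twist": [0,0,-2.8],"jaw": 0.25},
    {"xyz": [-51.3,-49,0],"twist": [0,0,-2.8],"jaw": 0.25}
  ],
  "newtons": 40
}}

```text
time_s: 1.03
tool_pos: [0.3867, 0.2679, 0.4049]
tool_rot: [180.0, 0.0, 167.5]
force: [0.9, 0.2, 0.1]
grip_width: 0.0653
grasp_force: 0.0
```

```bash
python3 -c "
from h import *
go((.5373,.019,.24),(.5373,.019,.17))"
```

```text
t 1.03 grasp [0.3867 0.268  0.2409] rot [1.7996e+02 1.0000e-02 1.6752e+02] w 0.0653 f 0.0 [0.9 0.2 0.1] twist [0.04 0.01 0.02]
[0.5373 0.019  0.24  ] -> [-20.08 -21.04   0.08] rows 7.0
[0.5373 0.019  0.17  ] -> [-20.08 -21.05   7.08] rows 7.2
```

Call:
{"fn": "servo_tool", "kwargs": {
  "plan": [
    {"xyz": [-20.1,-21,0],"jaw": 0.25,"twist": [0,0,0]},
    {"xyz": [-20.1,-21,0],"jaw": 0.25,"twist": [0,0,0]},
    {"xyz": [-20.1,-21,0],"jaw": 0.25,"twist": [0,0,0]},
    {"xyz": [-20.1,-21,0],"jaw": 0.25,"twist": [0,0,0]},
    {"xyz": [-20.1,-21,0],"jaw": 0.25,"twist": [0,0,0]},
    {"xyz": [-20.1,-21,0],"jaw": 0.25,"twist": [0,0,0]},
    {"xyz": [-20.1,-21,0],"jaw": 0.25,"twist": [0,0,0]},
    {"xyz": [-20.1,-21,3],"jaw": 0.25,"twist": [0,0,0]},
    {"xyz": [-20.1,-21,6],"jaw": 0.25,"twist": [0,0,0]},
    {"xyz": [-20.1,-21,8],"jaw": 0.25,"twist": [0,0,0]}
  ]
}}

```text
time_s: 1.87
tool_pos: [0.5365, 0.0204, 0.3224]
tool_rot: [-180.0, -0.1, 167.4]
force: [-0.5, -0.2, 0.1]
grip_width: 0.0652
grasp_force: 0.0
```

Run:
```python
from h import *
go((.5373,.019,.106))
for n,b in(("top",(270,140)),("side",(255,120))):
    c=cam(n);cv2.imwrite(f"pics/{n}1.png",cv2.resize(c["img"][b[1]:b[1]+130,b[0]:b[0]+100,::-1],None,fx=4,fy=4,interpolation=cv2.INTER_CUBIC))
a=[cv2.imread(f"pics/{n}1.png") for n in("top","side")];cv2.imwrite("pics/n1.png",np.hstack(a))
```

```text
t 1.87 grasp [0.5362 0.0204 0.1584] rot [-1.7995e+02 -1.1000e-01  1.6738e+02] w 0.0652 f 0.0 [-0.5 -0.2  0.1] twist [-0.05 -0.11 -0.12]
[0.5373 0.019  0.106 ] -> [-0.12 -0.12  5.24] rows 1.3
```

View pics/n1.png

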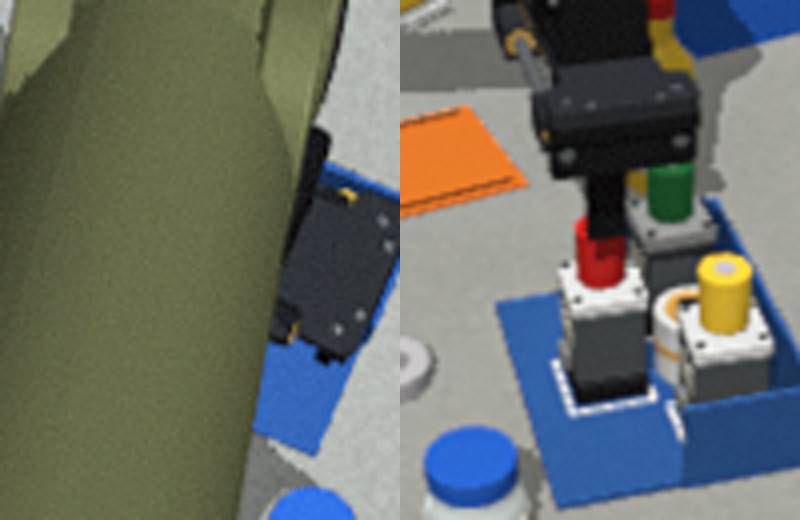

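The open fingers straddle the red hub in the side view (hub at about (600,245) in the crop), and they look aligned. Next I descend and close.

Call:
{"fn": "servo_tool", "kwargs": {
  "plan": [
    {"xyz": [-0.1,-0.1,2.6],"twist": [0,0,0],"jaw": 0.25},
    {"xyz": [-0.1,-0.1,5.2],"twist": [0,0,0],"jaw": 0.25},
    {"xyz": [-0.1,-0.1,5.2],"twist": [0,0,0],"jaw": 0.4},
    {"xyz": [-0.1,-0.1,5.2],"twist": [0,0,0],"jaw": 0.6},
    {"xyz": [-0.1,-0.1,5.2],"twist": [0,0,0],"jaw": 0.75},
    {"xyz": [-0.1,-0.1,5.2],"twist": [0,0,0],"jaw": 1},
    {"xyz": [-0.1,-0.1,5.2],"twist": [0,0,0],"jaw": 1},
    {"xyz": [-0.1,-0.1,5.2],"twist": [0,0,0],"jaw": 1}
  ],
  "newtons": 40
}}

```text
time_s: 2.63
tool_pos: [0.5383, 0.0203, 0.2741]
tool_rot: [179.9, 0.1, 167.5]
force: [-0.3, -1.7, 1.0]
grip_width: 0.0335
grasp_force: 0.8
```

```bash
python3 -c "
from h import *
go((.5373,.019,.25),(.53,.315,.25),(.53,.315,.12))"
```

```text
t 2.63 grasp [0.5386 0.0204 0.1101] rot [1.7994e+02 1.2000e-01 1.6753e+02] w 0.0335 f 0.8 [-0.3 -1.7  1. ] twist [0.06 0.12 0.03]
[0.5373 0.019  0.25  ] -> [  0.04  -0.14 -13.99] rows 3.4
[0.53  0.315 0.25 ] -> [  7.14  28.61 -13.97] rows 7.8
[0.53  0.315 0.12 ] -> [ 7.17 28.59 -0.97] rows 7.1
```

Call:
{"fn": "servo_tool", "kwargs": {
  "plan": [
    {"xyz": [0,0,0],"twist": [0,0,0],"jaw": 1},
    {"xyz": [0,0,0],"twist": [0,0,0],"jaw": 1},
    {"xyz": [0,0,0],"twist": [0,0,0],"jaw": 1},
    {"xyz": [0,0,0],"twist": [0,0,0],"jaw": 1}
  ]
}}

```text
time_s: 2.97
tool_pos: [0.5382, 0.0197, 0.2738]
tool_rot: [180.0, 0.1, 167.5]
force: [0.0, -2.9, 5.4]
grip_width: 0.0293
grasp_force: 39.9
```

```bash
python3 -c "
from h import *
go((.5373,.019,.25),(.53,.315,.25),(.53,.315,.12))"
```

```text
t 2.97 grasp [0.5385 0.0197 0.1098] rot [1.7999e+02 8.0000e-02 1.6749e+02] w 0.0293 f 39.9 [ 0.  -2.9  5.4] twist [ 0.01  0.08 -0.01]
[0.5373 0.019  0.25  ] -> [  0.05  -0.09 -14.02] rows 3.4
[0.53  0.315 0.25 ] -> [  7.18  28.65 -14.03] rows 7.8
[0.53  0.315 0.12 ] -> [ 7.2  28.65 -1.03] rows 7.1
```

Call:
{"fn": "servo_tool", "kwargs": {
  "plan": [
    {"xyz": [0,0,-2],"twist": [0,0,0],"jaw": 1},
    {"xyz": [0,0,-5],"twist": [0,0,0],"jaw": 1},
    {"xyz": [0,0,-9],"twist": [0,0,0],"jaw": 1},
    {"xyz": [0,0,-13],"twist": [0,0,0],"jaw": 1},
    {"xyz": [0.7,3,-14],"twist": [0,0,0],"jaw": 1},
    {"xyz": [1.5,6,-14],"twist": [0,0,0],"jaw": 1},
    {"xyz": [2.5,10,-14],"twist": [0,0,0],"jaw": 1},
    {"xyz": [3.5,14,-14],"twist": [0,0,0],"jaw": 1},
    {"xyz": [4.5,18,-14],"twist": [0,0,0],"jaw": 1},
    {"xyz": [5.5,22,-14],"twist": [0,0,0],"jaw": 1}
  ]
}}

```text
time_s: 3.8
tool_pos: [0.5306, 0.2489, 0.4112]
tool_rot: [-179.9, -0.1, 167.5]
force: [0.2, 0.6, -5.1]
grip_width: 0.0293
grasp_force: 39.9
```

```bash
python3 -c "
from h import *
go((.537,.318,.25),(.537,.318,.109))"
```

```text
t 3.80 grasp [0.5301 0.2488 0.2472] rot [-1.7993e+02 -1.5000e-01  1.6752e+02] w 0.0293 f 39.9 [ 0.2  0.6 -5.1] twist [-0.07 -0.15  0.02]
[0.537 0.318 0.25 ] -> [ 0.87  6.88 -0.29] rows 1.7
[0.537 0.318 0.109] -> [ 0.83  6.9  13.81] rows 3.7
```

Call:
{"fn": "servo_tool", "kwargs": {
  "plan": [
    {"xyz": [0.5,3.5,0],"twist": [0,0,0],"jaw": 1},
    {"xyz": [0.8,6.5,0],"twist": [0,0,0],"jaw": 1},
    {"xyz": [0.8,6.9,3],"twist": [0,0,0],"jaw": 1},
    {"xyz": [0.8,6.9,7],"twist": [0,0,0],"jaw": 1},
    {"xyz": [0.8,6.9,10.5],"twist": [0,0,0],"jaw": 1},
    {"xyz": [0.8,6.9,12.5],"twist": [0,0,0],"jaw": 1},
    {"xyz": [0.8,6.9,13.5],"twist": [0,0,0],"jaw": 1},
    {"xyz": [0.8,6.9,13.9],"twist": [0,0,0],"jaw": 1},
    {"xyz": [0.8,6.9,13.9],"twist": [0,0,0],"jaw": 1},
    {"xyz": [0.8,6.9,13.9],"twist": [0,0,0],"jaw": 1}
  ]
}}

```text
time_s: 4.63
tool_pos: [0.5389, 0.3163, 0.274]
tool_rot: [180.0, 0.0, 167.5]
force: [0.7, 1.0, -5.0]
grip_width: 0.0292
grasp_force: 40.0
```

```bash
python3 -c "
from h import *
go((.537,.318,.108))"
```

```text
t 4.63 grasp [0.539  0.3164 0.11  ] rot [1.7996e+02 2.0000e-02 1.6750e+02] w 0.0292 f 40.0 [ 0.7  1.  -5. ] twist [0.04 0.02 0.  ]
[0.537 0.318 0.108] -> [0.22 0.13 0.2 ] rows 0.1
```

Call:
{"fn": "servo_tool", "kwargs": {
  "plan": [
    {"xyz": [0,0,0.2],"twist": [0,0,0],"jaw": 1},
    {"xyz": [0,0,0.2],"twist": [0,0,0],"jaw": 1},
    {"xyz": [0,0,0.2],"twist": [0,0,0],"jaw": 0.5},
    {"xyz": [0,0,0.2],"twist": [0,0,0],"jaw": 0.3},
    {"xyz": [0,0,0.2],"twist": [0,0,0],"jaw": 0.25},
    {"xyz": [0,0,0.2],"twist": [0,0,0],"jaw": 0.25}
  ]
}}

```text
time_s: 5.13
tool_pos: [0.5392, 0.3163, 0.2729]
tool_rot: [179.9, 0.1, 167.5]
force: [0.5, 0.6, 0.1]
grip_width: 0.0483
grasp_force: 0.0
```

```bash
python3 -c "
from h import *
go((.537,.318,.2),(.6038,.0606,.19),(.6038,.0606,.11))"
```

```text
t 5.13 grasp [0.5395 0.3166 0.1089] rot [1.7990e+02 8.0000e-02 1.6752e+02] w 0.0483 f 0.0 [0.5 0.6 0.1] twist [0.1  0.08 0.02]
[0.537 0.318 0.2  ] -> [ 0.23  0.13 -9.11] rows 2.2
[0.6038 0.0606 0.19  ] -> [-11.85 -23.56  -8.14] rows 6.6
[0.6038 0.0606 0.11  ] -> [-11.84 -23.57  -0.14] rows 6.3
```

Call:
{"fn": "servo_tool", "kwargs": {
  "plan": [
    {"xyz": [0,0,-4],"twist": [0,0,0],"jaw": 0.25},
    {"xyz": [0,0,-8],"twist": [0,0,0],"jaw": 0.25},
    {"xyz": [-1.8,-3.6,-8.2],"twist": [0,0,0],"jaw": 0.25},
    {"xyz": [-3.6,-7.2,-8.2],"twist": [0,0,0],"jaw": 0.25},
    {"xyz": [-5.4,-10.8,-8.2],"twist": [0,0,0],"jaw": 0.25},
    {"xyz": [-7.2,-14.4,-8.2],"twist": [0,0,0],"jaw": 0.25},
    {"xyz": [-9,-18,-8.2],"twist": [0,0,0],"jaw": 0.25},
    {"xyz": [-10.6,-21.4,-8.2],"twist": [0,0,0],"jaw": 0.25},
    {"xyz": [-11.8,-23.5,-8.2],"twist": [0,0,0],"jaw": 0.25},
    {"xyz": [-11.8,-23.5,-8.2],"twist": [0,0,0],"jaw": 0.25}
  ]
}}

```text
time_s: 5.97
tool_pos: [0.6043, 0.053, 0.355]
tool_rot: [-179.8, 0.2, 166.9]
force: [-0.0, -0.4, -1.4]
grip_width: 0.0655
grasp_force: 0.0
```

```bash
python3 -c "
from h import *
go((.6038,.0606,.11))"
```

```text
t 5.97 grasp [0.6047 0.0524 0.191 ] rot [-179.83    0.21  166.92] w 0.0655 f 0.0 [-0.  -0.4 -1.4] twist [-0.17  0.21 -0.58]
[0.6038 0.0606 0.11  ] -> [0.25 0.75 8.1 ] rows 2.0
```

Call:
{"fn": "servo_tool", "kwargs": {
  "plan": [
    {"xyz": [0,0,0],"twist": [0,0,0],"jaw": 0.25},
    {"xyz": [0,0,0],"twist": [0,0,0],"jaw": 0.25},
    {"xyz": [0,0,0],"twist": [0,0,0],"jaw": 0.25}
  ]
}}

```text
time_s: 6.22
tool_pos: [0.603, 0.0631, 0.3539]
tool_rot: [179.9, -0.0, 167.7]
force: [0.2, 0.6, 0.1]
grip_width: 0.0653
grasp_force: 0.0
```

```bash
python3 -c "
from h import *
go((.6038,.0606,.11))"
```

```text
t 6.22 grasp [0.603  0.0633 0.1899] rot [ 1.7993e+02 -1.0000e-02  1.6768e+02] w 0.0653 f 0.0 [0.2 0.6 0.1] twist [ 0.07 -0.01  0.18]
[0.6038 0.0606 0.11  ] -> [-0.13 -0.24  7.99] rows 1.9
```

Call:
{"fn": "servo_tool", "kwargs": {
  "plan": [
    {"xyz": [0,-0.1,0],"twist": [0,0,0],"jaw": 0.25},
    {"xyz": [0,-0.1,1],"twist": [0,0,0],"jaw": 0.25},
    {"xyz": [0,-0.1,2],"twist": [0,0,0],"jaw": 0.25},
    {"xyz": [0,-0.1,3],"twist": [0,0,0],"jaw": 0.25},
    {"xyz": [0,-0.1,4],"twist": [0,0,0],"jaw": 0.25},
    {"xyz": [0,-0.1,4],"twist": [0,0,0],"jaw": 0.25},
    {"xyz": [0,-0.1,4],"twist": [0,0,0],"jaw": 0.25}
  ]
}}

```text
time_s: 6.8
tool_pos: [0.6025, 0.0602, 0.3124]
tool_rot: [-179.9, -0.1, 167.5]
force: [-0.4, 1.5, -0.1]
grip_width: 0.0656
grasp_force: 0.0
```

```bash
python3 -c "
from h import *
go((.6038,.0606,.11))"
```

```text
t 6.80 grasp [0.6022 0.0601 0.1484] rot [-1.7994e+02 -1.2000e-01  1.6751e+02] w 0.0656 f 0.0 [-0.4  1.5 -0.1] twist [-0.06 -0.12  0.01]
[0.6038 0.0606 0.11  ] -> [-0.12  0.07  3.84] rows 0.9
```

Call:
{"fn": "servo_tool", "kwargs": {
  "plan": [
    {"xyz": [-0.1,0,2],"twist": [0,0,0],"jaw": 0.25},
    {"xyz": [-0.1,0,3.8],"twist": [0,0,0],"jaw": 0.3},
    {"xyz": [-0.1,0,3.8],"twist": [0,0,0],"jaw": 0.5},
    {"xyz": [-0.1,0,3.8],"twist": [0,0,0],"jaw": 1},
    {"xyz": [-0.1,0,3.8],"twist": [0,0,0],"jaw": 1},
    {"xyz": [-0.1,0,3.8],"twist": [0,0,0],"jaw": 1},
    {"xyz": [-0.1,0,3.8],"twist": [0,0,0],"jaw": 1},
    {"xyz": [-0.1,0,3.8],"twist": [0,0,0],"jaw": 1},
    {"xyz": [-0.1,0,3.8],"twist": [0,0,0],"jaw": 1},
    {"xyz": [-0.1,0,3.8],"twist": [0,0,0],"jaw": 1}
  ]
}}

```text
time_s: 7.63
tool_pos: [0.6044, 0.0602, 0.2768]
tool_rot: [179.9, 0.1, 167.5]
force: [0.4, 0.2, 4.0]
grip_width: 0.0294
grasp_force: 40.0
```

```bash
python3 -c "
from h import *
go((.6038,.0606,.25),(.455,.318,.25))"
```

```text
t 7.63 grasp [0.6047 0.0604 0.1128] rot [1.7993e+02 1.0000e-01 1.6753e+02] w 0.0294 f 40.0 [0.4 0.2 4. ] twist [0.07 0.1  0.03]
[0.6038 0.0606 0.25  ] -> [  0.04   0.04 -13.72] rows 3.3
[0.455 0.318 0.25 ] -> [ 20.13  21.96 -13.73] rows 7.9
```

Call:
{"fn": "servo_tool", "kwargs": {
  "plan": [
    {"xyz": [0,0,-2],"twist": [0,0,0],"jaw": 1},
    {"xyz": [0,0,-6],"twist": [0,0,0],"jaw": 1},
    {"xyz": [0,0,-10],"twist": [0,0,0],"jaw": 1},
    {"xyz": [0,0,-14],"twist": [0,0,0],"jaw": 1},
    {"xyz": [2,2.2,-14],"twist": [0,0,0],"jaw": 1},
    {"xyz": [4.5,5,-14],"twist": [0,0,0],"jaw": 1},
    {"xyz": [7,7.7,-14],"twist": [0,0,0],"jaw": 1},
    {"xyz": [9.5,10.5,-14],"twist": [0,0,0],"jaw": 1},
    {"xyz": [12,13.3,-14],"twist": [0,0,0],"jaw": 1},
    {"xyz": [14.5,16,-14],"twist": [0,0,0],"jaw": 1}
  ]
}}

```text
time_s: 8.47
tool_pos: [0.4953, 0.2486, 0.4144]
tool_rot: [-179.9, -0.1, 167.5]
force: [1.0, -0.0, -4.5]
grip_width: 0.0289
grasp_force: 40.0
```

Call:
{"fn": "servo_tool", "kwargs": {
  "plan": [
    {"xyz": [2.5,2.7,0],"twist": [0,0,0],"jaw": 1},
    {"xyz": [4.5,4.9,0],"twist": [0,0,0],"jaw": 1},
    {"xyz": [5.5,6,0],"twist": [0,0,0],"jaw": 1},
    {"xyz": [5.5,6,3],"twist": [0,0,0],"jaw": 1},
    {"xyz": [5.5,6,6],"twist": [0,0,0],"jaw": 1},
    {"xyz": [5.5,6,9],"twist": [0,0,0],"jaw": 1},
    {"xyz": [5.5,6,11.5],"twist": [0,0,0],"jaw": 1},
    {"xyz": [5.5,6,12.5],"twist": [0,0,0],"jaw": 1},
    {"xyz": [5.5,6,12.5],"twist": [0,0,0],"jaw": 1},
    {"xyz": [5.5,6,12.5],"twist": [0,0,0],"jaw": 1}
  ]
}}

```text
time_s: 9.3
tool_pos: [0.4562, 0.3178, 0.2907]
tool_rot: [-179.9, -0.0, 167.5]
force: [0.6, 0.4, -3.7]
grip_width: 0.0288
grasp_force: 40.0
```

```bash
python3 -c "
from h import *
go((.457,.318,.1105))"
```

```text
t 9.30 grasp [0.4561 0.3177 0.1267] rot [-1.7995e+02 -2.0000e-02  1.6751e+02] w 0.0288 f 40.0 [ 0.6  0.4 -3.7] twist [-0.05 -0.02  0.01]
[0.457  0.318  0.1105] -> [-0.07  0.03  1.62] rows 0.4
```

Call:
{"fn": "servo_tool", "kwargs": {
  "plan": [
    {"xyz": [0,0,0.8],"twist": [0,0,0],"jaw": 1},
    {"xyz": [0,0,1.6],"twist": [0,0,0],"jaw": 1},
    {"xyz": [0,0,1.6],"twist": [0,0,0],"jaw": 1},
    {"xyz": [0,0,1.6],"twist": [0,0,0],"jaw": 1}
  ]
}}

```text
time_s: 9.63
tool_pos: [0.4563, 0.318, 0.2751]
tool_rot: [180.0, 0.0, 167.5]
force: [0.7, -0.3, -4.8]
grip_width: 0.0295
grasp_force: 40.0
```

```bash
python3 -c "
from h import *
go((.457,.318,.1105),(.58,-.0523,.19))"
```

```text
t 9.63 grasp [0.4563 0.3181 0.1111] rot [1.7998e+02 1.0000e-02 1.6751e+02] w 0.0295 f 40.0 [ 0.7 -0.3 -4.8] twist [0.02 0.01 0.01]
[0.457  0.318  0.1105] -> [-0.07  0.01  0.06] rows 0.0
[ 0.58   -0.0523  0.19  ] -> [-20.09 -33.48  -7.9 ] rows 9.6
```

Call:
{"fn": "servo_tool", "kwargs": {
  "plan": [
    {"xyz": [0,0,0.1],"twist": [0,0,0],"jaw": 1},
    {"xyz": [0,0,0.1],"twist": [0,0,0],"jaw": 1},
    {"xyz": [0,0,0.1],"twist": [0,0,0],"jaw": 0.5},
    {"xyz": [0,0,0.1],"twist": [0,0,0],"jaw": 0.3},
    {"xyz": [0,0,0.1],"twist": [0,0,0],"jaw": 0.25},
    {"xyz": [0,0,0.1],"twist": [0,0,0],"jaw": 0.25},
    {"xyz": [0,0,-1],"twist": [0,0,0],"jaw": 0.25},
    {"xyz": [0,0,-4],"twist": [0,0,0],"jaw": 0.25},
    {"xyz": [0,0,-8],"twist": [0,0,0],"jaw": 0.25},
    {"xyz": [-2,-3.3,-8],"twist": [0,0,0],"jaw": 0.25}
  ]
}}

```text
time_s: 10.47
tool_pos: [0.4675, 0.2896, 0.3629]
tool_rot: [179.2, 0.3, 168.2]
force: [1.2, 2.0, 0.8]
grip_width: 0.0644
grasp_force: 0.0
```

Call:
{"fn": "servo_tool", "kwargs": {
  "plan": [
    {"xyz": [-2,-3.3,0],"twist": [0,0,0],"jaw": 0.25},
    {"xyz": [-4,-6.6,0],"twist": [0,0,0],"jaw": 0.25},
    {"xyz": [-6,-9.9,0],"twist": [0,0,0],"jaw": 0.25},
    {"xyz": [-8,-13.2,0],"twist": [0,0,0],"jaw": 0.25},
    {"xyz": [-10,-16.5,0],"twist": [0,0,0],"jaw": 0.25},
    {"xyz": [-12,-19.8,0],"twist": [0,0,0],"jaw": 0.25},
    {"xyz": [-14,-23.1,0],"twist": [0,0,0],"jaw": 0.25},
    {"xyz": [-16,-26.4,0],"twist": [0,0,0],"jaw": 0.25},
    {"xyz": [-17.5,-29,0],"twist": [0,0,0],"jaw": 0.25},
    {"xyz": [-18,-30,0],"twist": [0,0,0],"jaw": 0.25}
  ]
}}

```text
time_s: 11.3
tool_pos: [0.58, -0.0563, 0.3561]
tool_rot: [-179.9, 0.2, 167.1]
force: [-1.3, -0.2, 0.7]
grip_width: 0.0653
grasp_force: 0.0
```

Call:
{"fn": "servo_tool", "kwargs": {
  "plan": [
    {"xyz": [0,0,0],"twist": [0,0,0],"jaw": 0.25},
    {"xyz": [0,0,0],"twist": [0,0,0],"jaw": 0.25},
    {"xyz": [0,0,0],"twist": [0,0,0],"jaw": 0.25},
    {"xyz": [0,0,0],"twist": [0,0,0],"jaw": 0.25},
    {"xyz": [0,0,1],"twist": [0,0,0],"jaw": 0.25},
    {"xyz": [0,0,2],"twist": [0,0,0],"jaw": 0.25},
    {"xyz": [0,0,3],"twist": [0,0,0],"jaw": 0.25},
    {"xyz": [0,0,3],"twist": [0,0,0],"jaw": 0.25},
    {"xyz": [0,0,3],"twist": [0,0,0],"jaw": 0.25}
  ]
}}

```text
time_s: 12.05
tool_pos: [0.579, -0.0501, 0.3234]
tool_rot: [-180.0, -0.1, 167.5]
force: [-0.1, 0.8, -0.6]
grip_width: 0.0658
grasp_force: 0.0
```

```bash
python3 -c "
from h import *
go((.58,-.0523,.111))"
```

```text
t 12.05 grasp [ 0.5786 -0.0502  0.1594] rot [-1.7996e+02 -1.4000e-01  1.6753e+02] w 0.0658 f 0.0 [-0.1  0.8 -0.6] twist [-0.04 -0.14  0.03]
[ 0.58   -0.0523  0.111 ] -> [-0.15 -0.19  4.84] rows 1.2
```

Call:
{"fn": "servo_tool", "kwargs": {
  "plan": [
    {"xyz": [-0.1,-0.2,2],"twist": [0,0,0],"jaw": 0.25},
    {"xyz": [-0.1,-0.2,4.8],"twist": [0,0,0],"jaw": 0.3},
    {"xyz": [-0.1,-0.2,4.8],"twist": [0,0,0],"jaw": 0.4},
    {"xyz": [-0.1,-0.2,4.8],"twist": [0,0,0],"jaw": 1},
    {"xyz": [-0.1,-0.2,4.8],"twist": [0,0,0],"jaw": 1},
    {"xyz": [-0.1,-0.2,4.8],"twist": [0,0,0],"jaw": 1},
    {"xyz": [-0.1,-0.2,4.8],"twist": [0,0,0],"jaw": 1},
    {"xyz": [-0.1,-0.2,4.8],"twist": [0,0,0],"jaw": 1},
    {"xyz": [-0.1,-0.2,4.8],"twist": [0,0,0],"jaw": 1},
    {"xyz": [-0.1,-0.2,4.8],"twist": [0,0,0],"jaw": 1}
  ]
}}

```text
time_s: 12.88
tool_pos: [0.5805, -0.0526, 0.278]
tool_rot: [180.0, 0.1, 167.5]
force: [-0.2, -0.8, 6.1]
grip_width: 0.0287
grasp_force: 40.0
```

```bash
python3 -c "
from h import *
go((.58,-.0523,.25),(.375,.319,.25))"
```

```text
t 12.88 grasp [ 0.5809 -0.0526  0.114 ] rot [1.7995e+02 1.1000e-01 1.6752e+02] w 0.0287 f 40.0 [-0.2 -0.8  6.1] twist [0.05 0.11 0.02]
[ 0.58   -0.0523  0.25  ] -> [  0.03   0.03 -13.6 ] rows 3.3
[0.375 0.319 0.25 ] -> [ 28.07  31.85 -13.63] rows 10.7
```

Call:
{"fn": "servo_tool", "kwargs": {
  "plan": [
    {"xyz": [0,0,-2],"twist": [0,0,0],"jaw": 1},
    {"xyz": [0,0,-6],"twist": [0,0,0],"jaw": 1},
    {"xyz": [0,0,-10],"twist": [0,0,0],"jaw": 1},
    {"xyz": [0,0,-14],"twist": [0,0,0],"jaw": 1},
    {"xyz": [2,2.3,-14],"twist": [0,0,0],"jaw": 1},
    {"xyz": [4.5,5.1,-14],"twist": [0,0,0],"jaw": 1},
    {"xyz": [7,8,-14],"twist": [0,0,0],"jaw": 1},
    {"xyz": [9.5,10.8,-14],"twist": [0,0,0],"jaw": 1},
    {"xyz": [12,13.6,-14],"twist": [0,0,0],"jaw": 1},
    {"xyz": [14,15.9,-14],"twist": [0,0,0],"jaw": 1}
  ]
}}

```text
time_s: 13.72
tool_pos: [0.4753, 0.1354, 0.4153]
tool_rot: [-180.0, -0.2, 167.6]
force: [0.3, 0.1, -5.5]
grip_width: 0.0293
grasp_force: 40.0
```

Call:
{"fn": "servo_tool", "kwargs": {
  "plan": [
    {"xyz": [2.5,2.8,0],"twist": [0,0,0],"jaw": 1},
    {"xyz": [5,5.6,0],"twist": [0,0,0],"jaw": 1},
    {"xyz": [7.5,8.5,0],"twist": [0,0,0],"jaw": 1},
    {"xyz": [10,11.3,0],"twist": [0,0,0],"jaw": 1},
    {"xyz": [12,13.6,0],"twist": [0,0,0],"jaw": 1},
    {"xyz": [13.5,15.3,0],"twist": [0,0,0],"jaw": 1},
    {"xyz": [14,15.9,2],"twist": [0,0,0],"jaw": 1},
    {"xyz": [14,15.9,5],"twist": [0,0,0],"jaw": 1},
    {"xyz": [14,15.9,8],"twist": [0,0,0],"jaw": 1},
    {"xyz": [14,15.9,11],"twist": [0,0,0],"jaw": 1}
  ]
}}

```text
time_s: 14.55
tool_pos: [0.3745, 0.318, 0.3043]
tool_rot: [-179.9, -0.1, 167.6]
force: [0.9, 1.0, -5.2]
grip_width: 0.029
grasp_force: 40.0
```

Call:
{"fn": "servo_tool", "kwargs": {
  "plan": [
    {"xyz": [0,0,1],"twist": [0,0,0],"jaw": 1},
    {"xyz": [0,0,1.5],"twist": [0,0,0],"jaw": 1},
    {"xyz": [0,0,2],"twist": [0,0,0],"jaw": 1},
    {"xyz": [0,0,2],"twist": [0,0,0],"jaw": 1},
    {"xyz": [0,0,2],"twist": [0,0,0],"jaw": 1}
  ]
}}

```text
time_s: 14.97
tool_pos: [0.376, 0.3188, 0.2881]
tool_rot: [179.9, 0.1, 167.5]
force: [0.4, 0.2, -5.2]
grip_width: 0.0291
grasp_force: 40.0
```

```bash
python3 -c "
from h import *
go((.375,.319,.112))"
```

```text
t 14.97 grasp [0.3762 0.3191 0.1241] rot [1.7988e+02 7.0000e-02 1.6750e+02] w 0.0291 f 40.0 [ 0.4  0.2 -5.2] twist [0.12 0.07 0.  ]
[0.375 0.319 0.112] -> [ 0.1  -0.01  1.21] rows 0.3
```

Call:
{"fn": "servo_tool", "kwargs": {
  "plan": [
    {"xyz": [0,0,0.7],"twist": [0,0,0],"jaw": 1},
    {"xyz": [0,0,1.3],"twist": [0,0,0],"jaw": 1},
    {"xyz": [0,0,1.3],"twist": [0,0,0],"jaw": 1},
    {"xyz": [0,0,1.3],"twist": [0,0,0],"jaw": 0.5},
    {"xyz": [0,0,1.3],"twist": [0,0,0],"jaw": 0.3},
    {"xyz": [0,0,1.3],"twist": [0,0,0],"jaw": 0.25},
    {"xyz": [0,0,1.3],"twist": [0,0,0],"jaw": 0.25},
    {"xyz": [0,0,0],"twist": [0,0,0],"jaw": 0.25},
    {"xyz": [0,0,-3],"twist": [0,0,0],"jaw": 0.25},
    {"xyz": [0,0,-7],"twist": [0,0,0],"jaw": 0.25}
  ]
}}

```text
time_s: 15.8
tool_pos: [0.3744, 0.3176, 0.3548]
tool_rot: [-179.7, -0.2, 167.5]
force: [-0.2, 0.7, -0.2]
grip_width: 0.0636
grasp_force: 0.0
```

Run:
```python
from h import *
go((.592,.006,.2))
im=np.hstack([cam(n)["img"][100:340,a:a+320,::-1] for n,a in(("top",100),("side",150))])
cv2.imwrite("pics/m1.png",im)
```

```text
t 15.80 grasp [0.3737 0.3168 0.1909] rot [-179.66   -0.19  167.51] w 0.0636 f 0.0 [-0.2  0.7 -0.2] twist [-0.34 -0.19  0.01]
[0.592 0.006 0.2  ] -> [-27.98 -25.72  -0.86] rows 9.1
```

View pics/m1.png

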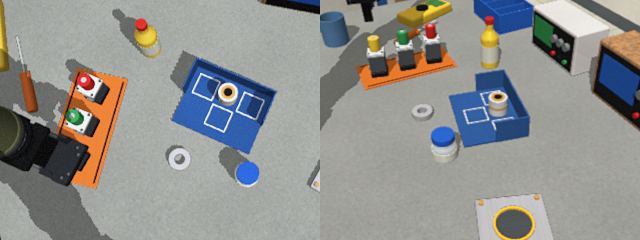

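All three motors stand upright on the mat, and the gearhead is alone between the white squares. I'll measure the squares and gearhead now that they are clear.

Run:
```python
from h import *
for n in("top","side"):
    c=cam(n);h=cv2.cvtColor(c["img"],cv2.COLOR_RGB2HSV);im=c["img"].astype(int)
    blue=cv2.inRange(h,(100,120,40),(120,255,255))
    x0,y0,x1,y1=(270,150,385,260) if n=="top" else (270,170,375,250)
    W=((im[:,:,0]>120)&(im.min(2)>110)).astype(np.uint8)*255
    B=np.zeros_like(W);B[y0:y1,x0:x1]=blue[y0:y1,x0:x1]
    hull=cv2.convexHull(cv2.findNonZero(B));m=np.zeros_like(W);cv2.fillConvexPoly(m,hull,255);m=cv2.erode(m,np.ones((5,5)))
    W&=m;k,L,st,ce=cv2.connectedComponentsWithStats(W)
    for i in range(1,k):
        if st[i,4]<25:continue
        P=cv2.findNonZero((L==i).astype(np.uint8)).reshape(-1,2)
        w=np.array([ray(c,p,.006)[:2] for p in P],np.float32);r=cv2.minAreaRect(w*1000);print(n,st[i],np.round(r[0],1),np.round(r[1],1),round(r[2],1))
    if n=="side":x0,y0,x1,y1=300,270,390,370
    else:x0,y0,x1,y1=427,255,472,300
    M=cv2.inRange(h,(20,140,110),(35,255,255));s=np.zeros_like(M);s[y0:y1,x0:x1]=M[y0:y1,x0:x1]
    k,L,st,ce=cv2.connectedComponentsWithStats(s);i=1+st[1:,4].argmax()
    P=cv2.findNonZero((L==i).astype(np.uint8)).reshape(-1,2);w=np.array([ray(c,p,.018)[:2] for p in P],np.float32)*1000
    print("ring",cv2.minEnclosingCircle(w),cv2.fitEllipse(cv2.convexHull(w)))
    g=c["img"][150:250,270:375,::-1];cv2.imwrite(f"pics/g{n}.png",cv2.resize(g,None,fx=3.8,fy=3.8,interpolation=cv2.INTER_CUBIC))
cv2.imwrite("pics/g.png",np.hstack([cv2.imread(f"pics/g{n}.png") for n in("top","side")]))
```

```text
top [292 173  46  33 370] [601.6  37.5] [107.5  58.3] 81.7
top [336 191  28  29 148] [580.  -50.2] [54.6 55.9] 77.6
top [304 203  29  30 180] [535.7  18.2] [56.1 55.9] 77.7
ring ((458.5983581542969, -301.4486083984375), 37.31907272338867) ((458.66473388671875, -301.3432922363281), (73.04963684082031, 73.6705551147461), 128.7024688720703)
side [287 179  19  15 126] [571.9 128.2] [78.4 33. ] 28.8
side [310 190  28  19 274] [606.7  51.3] [78.1 67.2] 77.5
side [273 202  17  32 231] [469.7  38.4] [123.2  32.3] 77.5
side [293 206  27  18 130] [534.7  18.3] [58.2 55.7] 77.3
side [319 208  17   9  94] [585.1   2.3] [29.7 41.6] 56.5
side [322 217  22  13  58] [576.8 -29.8] [62.3 29.1] 15.1
ring ((456.1468811035156, -304.6753234863281), 38.243080139160156) ((456.3155212402344, -304.673095703125), (73.13822937011719, 75.962646484375), 153.6042022705078)
```

View pics/g.png

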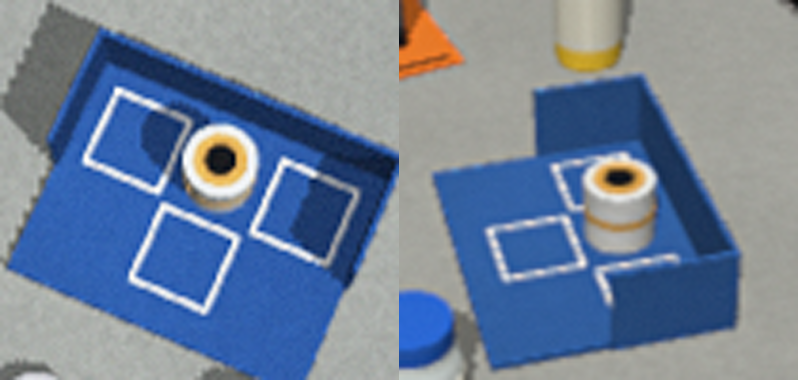

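Run:
```python
from h import *
t,s=cam("top"),cam("side")
up=lambda p,ox=0:(np.array(p,float)-[ox,0]+.5)/3.8-.5+[270,150]
T={"g":[(118,88),(190,120),(157,192),(84,160)],"y":[(284,158),(359,192),(328,266),(250,229)],"r":[(163,205),(240,238),(208,313),(130,278)]}
B=dict(r=(-.058,0,.006),g=(0,.058,.006),y=(0,-.058,.006))
obs=[(t,up(T[k]).mean(0),B[k]) for k in "rgy"]+[(s,up([(487,228),(576,216),(586,267),(502,282)],399).mean(0),B["r"])]
up5=lambda p,o:(np.array(p)+.5)/5-.5+np.array(o)
H={k:B[k][:2]+(.12,) for k in B}
obs+=[(t,up5(v,(260,140)),H[k]) for k,v in dict(g=(229,165),y=(475,268),r=(292,331)).items()]
obs+=[(s,up5(v,(270,145)),H[k]) for k,v in dict(r=(176,155),g=(263,77),y=(331,210)).items()]
obs+=[(t,up((220,160)),(0,0,.05)),(s,up((621,177),399),(0,0,.05))]
for sel in (obs,obs[:4],[o for o in obs if o[0] is t],[o for o in obs if o[0] is s]):
    r=least_squares(lambda b:np.concatenate([(proj(c,bay2w(b,P))[0]-u) for c,u,P in sel]),[.59,0,-.2]);print(r.x.round(4),np.degrees(r.x[2]),r.fun.round(1))
go((.592,.006,.2))
print(ray(t,up((220,160)),.05),ray(s,up((621,177),399),.05))
```

```text
[ 0.5924  0.0055 -0.2167] -12.416059789161205 [-0.3 -0.1  0.2  0.2 -0.   0.3 -0.2 -0.4 -0.7 -0.3 -0.4  0.1  0.4  1.
 -0.3  0.3  0.2 -0.4  0.3 -0.6  0.8 -0.5  0.7  0.2]
[ 0.5927  0.0055 -0.2067] -11.844876173650974 [-0.  -0.1  0.1  0.3  0.1 -0.   0.  -0.3]
[ 0.5927  0.0055 -0.2167] -12.415909585387316 [-0.3 -0.2  0.2  0.1 -0.   0.2 -0.7 -0.4 -0.4  0.   0.4  0.8  0.8 -0.6]
[ 0.5918  0.0051 -0.217 ] -12.434474545127689 [-0.3 -0.3 -0.4  0.5  0.1 -0.3  0.1 -0.4  0.6  0.4]
t 16.10 grasp [0.3749 0.318  0.1918] rot [-1.7993e+02 -5.0000e-02  1.6752e+02] w 0.0656 f 0.0 [-0.  -0.7 -0.6] twist [-0.07 -0.05  0.02]
[0.592 0.006 0.2  ] -> [-27.93 -25.79  -0.81] rows 9.1
[0.59099558 0.00716513 0.05      ] [0.5913997  0.00715778 0.05      ]
```

Call:
{"fn": "servo_tool", "kwargs": {
  "plan": [
    {"xyz": [-2,-1.8,-0.8],"twist": [0,0,0],"jaw": 0},
    {"xyz": [-5,-4.6,-0.8],"twist": [0,0,0],"jaw": 0},
    {"xyz": [-8,-7.4,-0.8],"twist": [0,0,0],"jaw": 0},
    {"xyz": [-11,-10.2,-0.8],"twist": [0,0,0],"jaw": 0},
    {"xyz": [-14,-13,-0.8],"twist": [0,0,0],"jaw": 0},
    {"xyz": [-17,-15.7,-0.8],"twist": [0,0,0],"jaw": 0},
    {"xyz": [-20,-18.5,-0.8],"twist": [0,0,0],"jaw": 0},
    {"xyz": [-23,-21.3,-0.8],"twist": [0,0,0],"jaw": 0},
    {"xyz": [-26,-24,-0.8],"twist": [0,0,0],"jaw": 0},
    {"xyz": [-27.9,-25.8,-0.8],"twist": [0,0,0],"jaw": 0}
  ]
}}

```text
time_s: 16.93
tool_pos: [0.593, 0.002, 0.3631]
tool_rot: [-179.8, -0.1, 167.3]
force: [0.2, -0.3, -0.1]
grip_width: 0.0867
grasp_force: 0.0
```

Call:
{"fn": "servo_tool", "kwargs": {
  "plan": [
    {"xyz": [0,0,0],"twist": [0,0,0],"jaw": 0},
    {"xyz": [0,0,2],"twist": [0,0,0],"jaw": 0},
    {"xyz": [0,0,5],"twist": [0,0,0],"jaw": 0},
    {"xyz": [0,0,8],"twist": [0,0,0],"jaw": 0},
    {"xyz": [0,0,10],"twist": [0,0,0],"jaw": 0},
    {"xyz": [0,0,10],"twist": [0,0,0],"jaw": 0},
    {"xyz": [0,0,10],"twist": [0,0,0],"jaw": 0},
    {"xyz": [0,0,10],"twist": [0,0,0],"jaw": 0}
  ]
}}

```text
time_s: 17.6
tool_pos: [0.5923, 0.0064, 0.2655]
tool_rot: [180.0, 0.0, 167.5]
force: [-0.1, -0.6, 0.2]
grip_width: 0.0867
grasp_force: 0.0
```

```bash
python3 -c "
from h import *
go((.5917,.0065,.036))"
```

```text
t 17.60 grasp [0.5925 0.0064 0.1015] rot [1.7999e+02 4.0000e-02 1.6752e+02] w 0.0867 f 0.0 [-0.1 -0.6  0.2] twist [0.01 0.04 0.02]
[0.5917 0.0065 0.036 ] -> [ 0.07 -0.    6.55] rows 1.6
```

Call:
{"fn": "servo_tool", "kwargs": {
  "plan": [
    {"xyz": [0.1,0,2],"twist": [0,0,0],"jaw": 0},
    {"xyz": [0.1,0,4],"twist": [0,0,0],"jaw": 0},
    {"xyz": [0.1,0,5.5],"twist": [0,0,0],"jaw": 0},
    {"xyz": [0.1,0,6.5],"twist": [0,0,0],"jaw": 0.2},
    {"xyz": [0.1,0,6.5],"twist": [0,0,0],"jaw": 0.4},
    {"xyz": [0.1,0,6.5],"twist": [0,0,0],"jaw": 1},
    {"xyz": [0.1,0,6.5],"twist": [0,0,0],"jaw": 1},
    {"xyz": [0.1,0,6.5],"twist": [0,0,0],"jaw": 1},
    {"xyz": [0.1,0,6.5],"twist": [0,0,0],"jaw": 1},
    {"xyz": [0.1,0,6.5],"twist": [0,0,0],"jaw": 1}
  ]
}}

```text
time_s: 18.43
tool_pos: [0.5914, 0.0064, 0.2006]
tool_rot: [180.0, 0.1, 167.5]
force: [-1.4, 1.0, -0.3]
grip_width: 0.0486
grasp_force: 0.0
```

```bash
python3 -c "
from h import *
go((.5925,.0064,.16),(.457,-.303,.16),(.457,-.303,.042))"
```

```text
t 18.43 grasp [0.5916 0.0065 0.0366] rot [1.7996e+02 7.0000e-02 1.6752e+02] w 0.0486 f 0.0 [-1.4  1.  -0.3] twist [0.04 0.07 0.02]
[0.5925 0.0064 0.16  ] -> [ -0.13   0.03 -12.34] rows 3.0
[ 0.457 -0.303  0.16 ] -> [  6.41 -33.11 -12.37] rows 8.6
[ 0.457 -0.303  0.042] -> [  6.43 -33.12  -0.57] rows 8.1
```

Call:
{"fn": "servo_tool", "kwargs": {
  "plan": [
    {"xyz": [0,0,0],"twist": [0,0,0],"jaw": 1},
    {"xyz": [0,0,0],"twist": [0,0,0],"jaw": 1},
    {"xyz": [0,0,0],"twist": [0,0,0],"jaw": 1},
    {"xyz": [0,0,0],"twist": [0,0,0],"jaw": 1},
    {"xyz": [0,0,-2],"twist": [0,0,0],"jaw": 1},
    {"xyz": [0,0,-5],"twist": [0,0,0],"jaw": 1},
    {"xyz": [0,0,-9],"twist": [0,0,0],"jaw": 1},
    {"xyz": [0,0,-12],"twist": [0,0,0],"jaw": 1},
    {"xyz": [0.5,-2.5,-12],"twist": [0,0,0],"jaw": 1},
    {"xyz": [1,-5,-12],"twist": [0,0,0],"jaw": 1}
  ]
}}

```text
time_s: 19.27
tool_pos: [0.571, -0.039, 0.321]
tool_rot: [179.9, 0.2, 167.8]
force: [-0.7, -0.4, -4.9]
grip_width: 0.0451
grasp_force: 40.0
```

Call:
{"fn": "servo_tool", "kwargs": {
  "plan": [
    {"xyz": [0.5,-3,0],"twist": [0,0,0],"jaw": 1},
    {"xyz": [1.2,-6.5,0],"twist": [0,0,0],"jaw": 1},
    {"xyz": [2,-10,0],"twist": [0,0,0],"jaw": 1},
    {"xyz": [2.7,-13.5,0],"twist": [0,0,0],"jaw": 1},
    {"xyz": [3.4,-17,0],"twist": [0,0,0],"jaw": 1},
    {"xyz": [4,-20.5,0],"twist": [0,0,0],"jaw": 1},
    {"xyz": [4.7,-24,0],"twist": [0,0,0],"jaw": 1},
    {"xyz": [5.2,-26.5,0],"twist": [0,0,0],"jaw": 1},
    {"xyz": [5.4,-28.1,0],"twist": [0,0,0],"jaw": 1},
    {"xyz": [5.4,-28.1,0],"twist": [0,0,0],"jaw": 1}
  ]
}}

```text
time_s: 20.1
tool_pos: [0.4536, -0.3072, 0.3188]
tool_rot: [-179.8, -0.1, 167.1]
force: [-1.1, -0.3, -2.6]
grip_width: 0.0454
grasp_force: 40.0
```

Call:
{"fn": "servo_tool", "kwargs": {
  "plan": [
    {"xyz": [0,0,1],"twist": [0,0,0],"jaw": 1},
    {"xyz": [0,0,3],"twist": [0,0,0],"jaw": 1},
    {"xyz": [0,0,5],"twist": [0,0,0],"jaw": 1},
    {"xyz": [0,0,7],"twist": [0,0,0],"jaw": 1},
    {"xyz": [0,0,8],"twist": [0,0,0],"jaw": 1},
    {"xyz": [0,0,8],"twist": [0,0,0],"jaw": 1},
    {"xyz": [0,0,8],"twist": [0,0,0],"jaw": 1},
    {"xyz": [0,0,8],"twist": [0,0,0],"jaw": 1}
  ]
}}

```text
time_s: 20.77
tool_pos: [0.4576, -0.3028, 0.2405]
tool_rot: [-180.0, 0.1, 167.6]
force: [1.0, 0.5, -3.3]
grip_width: 0.0454
grasp_force: 40.0
```

Run:
```python
from h import *
go((.457,-.303,.0425))
im=np.hstack([cv2.resize(cam(n)["img"][b:b+130,a:a+130,::-1],None,fx=3,fy=3,interpolation=cv2.INTER_CUBIC) for n,a,b in(("top",385,210),("side",280,245))])
cv2.imwrite("pics/f1.png",im)
```

```text
t 20.77 grasp [ 0.4578 -0.3029  0.0765] rot [-1.7999e+02  7.0000e-02  1.6756e+02] w 0.0454 f 40.0 [ 1.   0.5 -3.3] twist [-0.01  0.07  0.06]
[ 0.457  -0.303   0.0425] -> [ 0.06 -0.03  3.4 ] rows 0.8
```

View pics/f1.png

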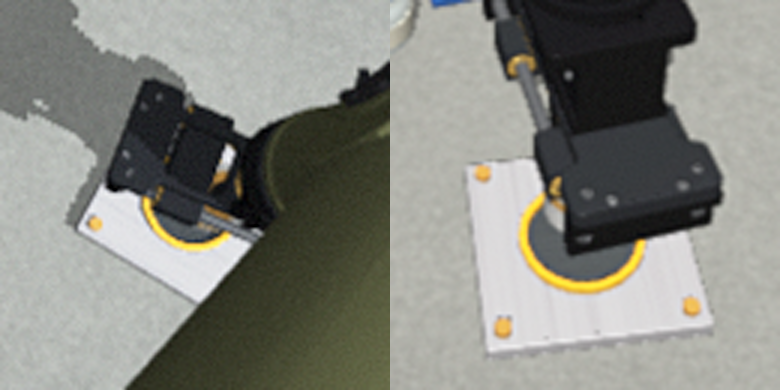

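The gripper hangs over the yellow ring, with the gearhead partly hidden, which fits the numbers. I'll lower it, release and rise.

Call:
{"fn": "servo_tool", "kwargs": {
  "plan": [
    {"xyz": [0.1,0,1.5],"twist": [0,0,0],"jaw": 1},
    {"xyz": [0.1,0,2.7],"twist": [0,0,0],"jaw": 1},
    {"xyz": [0.1,0,3.4],"twist": [0,0,0],"jaw": 1},
    {"xyz": [0.1,0,3.4],"twist": [0,0,0],"jaw": 1},
    {"xyz": [0.1,0,3.4],"twist": [0,0,0],"jaw": 1},
    {"xyz": [0.1,0,3.4],"twist": [0,0,0],"jaw": 0.3},
    {"xyz": [0.1,0,3.4],"twist": [0,0,0],"jaw": 0.1},
    {"xyz": [0.1,0,3.4],"twist": [0,0,0],"jaw": 0.1},
    {"xyz": [0.1,0,3.4],"twist": [0,0,0],"jaw": 0.1},
    {"xyz": [0.1,0,3.4],"twist": [0,0,0],"jaw": 0.1}
  ]
}}

```text
time_s: 21.7
tool_pos: [0.4562, -0.3028, 0.2061]
tool_rot: [180.0, 0.0, 167.5]
force: [0.1, 0.2, -0.0]
grip_width: 0.0706
grasp_force: 0.0
```

Call:
{"fn": "servo_tool", "kwargs": {
  "plan": [
    {"xyz": [0,0,-1],"twist": [0,0,0],"jaw": 0.1},
    {"xyz": [0,0,-4],"twist": [0,0,0],"jaw": 0.1},
    {"xyz": [0,0,-8],"twist": [0,0,0],"jaw": 0.1},
    {"xyz": [0,0,-12],"twist": [0,0,0],"jaw": 0.1},
    {"xyz": [0,0,-16],"twist": [0,0,0],"jaw": 0.25},
    {"xyz": [0,3,-16],"twist": [0,0,0],"jaw": 0.25},
    {"xyz": [0,7,-16],"twist": [0,0,0],"jaw": 0.25},
    {"xyz": [0,11,-16],"twist": [0,0,0],"jaw": 0.25},
    {"xyz": [0,15,-16],"twist": [0,0,0],"jaw": 0.25},
    {"xyz": [0,18,-16],"twist": [0,0,0],"jaw": 0.25}
  ]
}}

```text
time_s: 22.53
tool_pos: [0.4952, -0.1237, 0.3669]
tool_rot: [179.9, 0.1, 167.6]
force: [-0.3, 0.2, -0.5]
grip_width: 0.0656
grasp_force: 0.0
```

Run:
```python
from h import *
go((.45,.1,.2),(.3755,.3188,.2))
im=np.hstack([cv2.resize(cam(n)["img"][b:b+130,a:a+130,::-1],None,fx=3,fy=3,interpolation=cv2.INTER_CUBIC) for n,a,b in(("top",385,210),("side",280,245))])
cv2.imwrite("pics/f2.png",im)
```

```text
t 22.53 grasp [ 0.4955 -0.1234  0.2029] rot [1.7989e+02 8.0000e-02 1.6764e+02] w 0.0656 f 0.0 [-0.3  0.2 -0.5] twist [0.11 0.08 0.14]
[0.45 0.1  0.2 ] -> [ 9.2  20.88  0.31] rows 5.5
[0.3755 0.3188 0.2   ] -> [21.17 40.66  0.33] rows 11.0
```

View pics/f2.png

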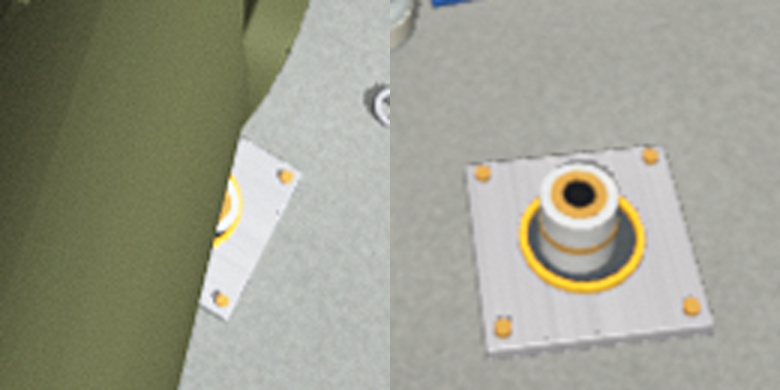

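The gearhead stands flat inside the ring, at about (578,215) in the side crop with a clear margin all round. Now I return the motors, yellow first.

Call:
{"fn": "servo_tool", "kwargs": {
  "plan": [
    {"xyz": [1.8,3.5,0.2],"twist": [0,0,0],"jaw": 0.25},
    {"xyz": [3.7,7,0.2],"twist": [0,0,0],"jaw": 0.25},
    {"xyz": [5.5,10.6,0.2],"twist": [0,0,0],"jaw": 0.25},
    {"xyz": [7.4,14.2,0.2],"twist": [0,0,0],"jaw": 0.25},
    {"xyz": [9.2,17.7,0.2],"twist": [0,0,0],"jaw": 0.25},
    {"xyz": [11,21.2,0.2],"twist": [0,0,0],"jaw": 0.25},
    {"xyz": [12.9,24.8,0.2],"twist": [0,0,0],"jaw": 0.25},
    {"xyz": [14.7,28.3,0.2],"twist": [0,0,0],"jaw": 0.25},
    {"xyz": [16.6,31.8,0.2],"twist": [0,0,0],"jaw": 0.25},
    {"xyz": [18.4,35.4,0.2],"twist": [0,0,0],"jaw": 0.25}
  ]
}}

```text
time_s: 23.47
tool_pos: [0.3914, 0.2592, 0.3648]
tool_rot: [179.9, 0.1, 167.4]
force: [0.9, 0.1, 0.5]
grip_width: 0.0655
grasp_force: 0.0
```

Call:
{"fn": "servo_tool", "kwargs": {
  "plan": [
    {"xyz": [1.5,2.8,0],"twist": [0,0,0],"jaw": 0.25},
    {"xyz": [2.5,4.7,0],"twist": [0,0,0],"jaw": 0.25},
    {"xyz": [2.7,5.2,0],"twist": [0,0,0],"jaw": 0.25},
    {"xyz": [2.7,5.2,0],"twist": [0,0,0],"jaw": 0.25},
    {"xyz": [2.7,5.2,2],"twist": [0,0,0],"jaw": 0.25},
    {"xyz": [2.7,5.2,4],"twist": [0,0,0],"jaw": 0.25},
    {"xyz": [2.7,5.2,4],"twist": [0,0,0],"jaw": 0.25},
    {"xyz": [2.7,5.2,4],"twist": [0,0,0],"jaw": 0.25},
    {"xyz": [2.7,5.2,4],"twist": [0,0,0],"jaw": 0.25}
  ]
}}

```text
time_s: 24.22
tool_pos: [0.3777, 0.3141, 0.3249]
tool_rot: [180.0, 0.1, 167.4]
force: [0.1, 0.2, 0.8]
grip_width: 0.0652
grasp_force: 0.0
```

```bash
python3 -c "
from h import *
go((.3757,.319,.111))"
```

```text
t 24.22 grasp [0.3779 0.3142 0.1609] rot [1.7995e+02 6.0000e-02 1.6739e+02] w 0.0652 f 0.0 [0.1 0.2 0.8] twist [ 0.05  0.06 -0.11]
[0.3757 0.319  0.111 ] -> [0.3  0.43 4.99] rows 1.2
```

Call:
{"fn": "servo_tool", "kwargs": {
  "plan": [
    {"xyz": [0.3,0.4,0],"twist": [0,0,-0.1],"jaw": 0.25},
    {"xyz": [0.3,0.4,0.5],"twist": [0,0,-0.1],"jaw": 0.25},
    {"xyz": [0.3,0.4,2.5],"twist": [0,0,-0.1],"jaw": 0.25},
    {"xyz": [0.3,0.4,5],"twist": [0,0,-0.1],"jaw": 0.25},
    {"xyz": [0.3,0.4,5],"twist": [0,0,-0.1],"jaw": 0.5},
    {"xyz": [0.3,0.4,5],"twist": [0,0,-0.1],"jaw": 1},
    {"xyz": [0.3,0.4,5],"twist": [0,0,-0.1],"jaw": 1},
    {"xyz": [0.3,0.4,5],"twist": [0,0,-0.1],"jaw": 1},
    {"xyz": [0.3,0.4,5],"twist": [0,0,-0.1],"jaw": 1},
    {"xyz": [0.3,0.4,5],"twist": [0,0,-0.1],"jaw": 1}
  ]
}}

```text
time_s: 25.05
tool_pos: [0.375, 0.3199, 0.2749]
tool_rot: [179.9, 0.1, 167.6]
force: [-0.3, 0.3, 0.7]
grip_width: 0.0333
grasp_force: 0.0
```

Call:
{"fn": "servo_tool", "kwargs": {
  "plan": [
    {"xyz": [0,0,0],"twist": [0,0,0],"jaw": 1},
    {"xyz": [0,0,0],"twist": [0,0,0],"jaw": 1},
    {"xyz": [0,0,0],"twist": [0,0,0],"jaw": 1},
    {"xyz": [0,0,0],"twist": [0,0,0],"jaw": 1}
  ]
}}

```text
time_s: 25.38
tool_pos: [0.3749, 0.3199, 0.2746]
tool_rot: [179.9, 0.0, 167.6]
force: [-0.7, 1.1, 5.2]
grip_width: 0.0292
grasp_force: 40.0
```

```bash
python3 -c "
from h import *
go((.3757,.319,.255),(.5809,-.0513,.255))"
```

```text
t 25.38 grasp [0.3751 0.3202 0.1106] rot [1.7991e+02 5.0000e-02 1.6761e+02] w 0.0292 f 40.0 [-0.7  1.1  5.2] twist [0.09 0.05 0.11]
[0.3757 0.319  0.255 ] -> [ -0.11  -0.05 -14.44] rows 3.5
[ 0.5809 -0.0513  0.255 ] -> [-28.09 -31.82 -14.46] rows 10.8
```

Call:
{"fn": "servo_tool", "kwargs": {
  "plan": [
    {"xyz": [0,0,-2],"twist": [0,0,0],"jaw": 1},
    {"xyz": [0,0,-6],"twist": [0,0,0],"jaw": 1},
    {"xyz": [0,0,-10],"twist": [0,0,0],"jaw": 1},
    {"xyz": [0,0,-14.5],"twist": [0,0,0],"jaw": 1},
    {"xyz": [-2,-2.3,-14.5],"twist": [0,0,0],"jaw": 1},
    {"xyz": [-4.5,-5.1,-14.5],"twist": [0,0,0],"jaw": 1},
    {"xyz": [-7,-8,-14.5],"twist": [0,0,0],"jaw": 1},
    {"xyz": [-9.5,-10.8,-14.5],"twist": [0,0,0],"jaw": 1},
    {"xyz": [-12,-13.6,-14.5],"twist": [0,0,0],"jaw": 1},
    {"xyz": [-14,-15.9,-14.5],"twist": [0,0,0],"jaw": 1}
  ]
}}

```text
time_s: 26.22
tool_pos: [0.4777, 0.131, 0.417]
tool_rot: [-179.8, -0.1, 167.5]
force: [0.2, 0.2, -6.3]
grip_width: 0.0289
grasp_force: 40.0
```

Call:
{"fn": "servo_tool", "kwargs": {
  "plan": [
    {"xyz": [-2.5,-2.8,0],"twist": [0,0,0],"jaw": 1},
    {"xyz": [-5,-5.6,0],"twist": [0,0,0],"jaw": 1},
    {"xyz": [-7.5,-8.5,0],"twist": [0,0,0],"jaw": 1},
    {"xyz": [-10,-11.3,0],"twist": [0,0,0],"jaw": 1},
    {"xyz": [-12,-13.6,0],"twist": [0,0,0],"jaw": 1},
    {"xyz": [-13.5,-15.3,0],"twist": [0,0,0],"jaw": 1},
    {"xyz": [-14,-15.9,0],"twist": [0,0,0],"jaw": 1},
    {"xyz": [-14,-15.9,0],"twist": [0,0,0],"jaw": 1},
    {"xyz": [-14,-15.9,0],"twist": [0,0,0],"jaw": 1},
    {"xyz": [-14,-15.9,0],"twist": [0,0,0],"jaw": 1}
  ]
}}

```text
time_s: 27.05
tool_pos: [0.5794, -0.049, 0.4177]
tool_rot: [179.9, -0.1, 167.7]
force: [0.1, 0.6, -6.1]
grip_width: 0.0289
grasp_force: 40.0
```

Call:
{"fn": "servo_tool", "kwargs": {
  "plan": [
    {"xyz": [0,0,2],"twist": [0,0,0],"jaw": 1},
    {"xyz": [0,0,5],"twist": [0,0,0],"jaw": 1},
    {"xyz": [0,0,8],"twist": [0,0,0],"jaw": 1},
    {"xyz": [0,0,11],"twist": [0,0,0],"jaw": 1},
    {"xyz": [0,0,12.5],"twist": [0,0,0],"jaw": 1},
    {"xyz": [0,0,13],"twist": [0,0,0],"jaw": 1},
    {"xyz": [0,0,13],"twist": [0,0,0],"jaw": 1},
    {"xyz": [0,0,13],"twist": [0,0,0],"jaw": 1},
    {"xyz": [0,0,13],"twist": [0,0,0],"jaw": 1}
  ]
}}

```text
time_s: 27.8
tool_pos: [0.5807, -0.0506, 0.2907]
tool_rot: [179.9, 0.2, 167.7]
force: [0.7, 0.3, -4.8]
grip_width: 0.0291
grasp_force: 40.0
```

```bash
python3 -c "
from h import *
go((.5801,-.0511,.1131))"
```

```text
t 27.80 grasp [ 0.5812 -0.0505  0.1267] rot [179.93   0.18 167.67] w 0.0291 f 40.0 [ 0.7  0.3 -4.8] twist [0.07 0.18 0.17]
[ 0.5801 -0.0511  0.1131] -> [ 0.05 -0.07  1.36] rows 0.3
```

Call:
{"fn": "servo_tool", "kwargs": {
  "plan": [
    {"xyz": [0.06,-0.07,0],"twist": [0,0,0],"jaw": 1},
    {"xyz": [0.06,-0.07,0.7],"twist": [0,0,0],"jaw": 1},
    {"xyz": [0.06,-0.07,1.3],"twist": [0,0,0],"jaw": 1},
    {"xyz": [0.06,-0.07,1.3],"twist": [0,0,0],"jaw": 1},
    {"xyz": [0.06,-0.07,1.3],"twist": [0,0,0],"jaw": 1},
    {"xyz": [0.06,-0.07,1.3],"twist": [0,0,0],"jaw": 1}
  ]
}}

```text
time_s: 28.3
tool_pos: [0.5795, -0.0516, 0.276]
tool_rot: [180.0, 0.1, 167.6]
force: [0.5, 0.1, -1.8]
grip_width: 0.0292
grasp_force: 40.0
```

```bash
python3 -c "
from h import *
go((.5801,-.0511,.1131))"
```

```text
t 28.30 grasp [ 0.5796 -0.0516  0.112 ] rot [1.7998e+02 6.0000e-02 1.6761e+02] w 0.0292 f 40.0 [ 0.5  0.1 -1.8] twist [0.02 0.06 0.11]
[ 0.5801 -0.0511  0.1131] -> [-0.05  0.06 -0.11] rows 0.0
```

Call:
{"fn": "servo_tool", "kwargs": {
  "plan": [
    {"xyz": [0,0,0],"twist": [0,0,0],"jaw": 0.5},
    {"xyz": [0,0,0],"twist": [0,0,0],"jaw": 0.3},
    {"xyz": [0,0,0],"twist": [0,0,0],"jaw": 0.25},
    {"xyz": [0,0,0],"twist": [0,0,0],"jaw": 0.25},
    {"xyz": [0,0,-1],"twist": [0,0,0],"jaw": 0.25},
    {"xyz": [0,0,-4],"twist": [0,0,0],"jaw": 0.25},
    {"xyz": [0,0,-8],"twist": [0,0,0],"jaw": 0.25},
    {"xyz": [0.5,0.8,-9],"twist": [0,0,0],"jaw": 0.25},
    {"xyz": [1.7,2.9,-9],"twist": [0,0,0],"jaw": 0.25},
    {"xyz": [3.4,5.7,-9],"twist": [0,0,0],"jaw": 0.25}
  ]
}}

```text
time_s: 29.13
tool_pos: [0.5588, 0.009, 0.3685]
tool_rot: [180.0, 0.3, 167.3]
force: [-0.1, 1.1, -1.4]
grip_width: 0.0653
grasp_force: 0.0
```

Call:
{"fn": "servo_tool", "kwargs": {
  "plan": [
    {"xyz": [2,3.3,0],"twist": [0,0,0],"jaw": 0.25},
    {"xyz": [4,6.7,0],"twist": [0,0,0],"jaw": 0.25},
    {"xyz": [6,10,0],"twist": [0,0,0],"jaw": 0.25},
    {"xyz": [8,13.4,0],"twist": [0,0,0],"jaw": 0.25},
    {"xyz": [10,16.7,0],"twist": [0,0,0],"jaw": 0.25},
    {"xyz": [12,20,0],"twist": [0,0,0],"jaw": 0.25},
    {"xyz": [14,23.5,0],"twist": [0,0,0],"jaw": 0.25},
    {"xyz": [15.5,26,0],"twist": [0,0,0],"jaw": 0.25},
    {"xyz": [16.5,27.7,0],"twist": [0,0,0],"jaw": 0.25},
    {"xyz": [16.5,27.7,0],"twist": [0,0,0],"jaw": 0.25}
  ]
}}

```text
time_s: 29.97
tool_pos: [0.4537, 0.3228, 0.3666]
tool_rot: [179.8, -0.0, 168.1]
force: [-0.9, 0.6, 1.1]
grip_width: 0.0656
grasp_force: 0.0
```

Call:
{"fn": "servo_tool", "kwargs": {
  "plan": [
    {"xyz": [0,0,0],"twist": [0,0,0],"jaw": 0.25},
    {"xyz": [0,0,0],"twist": [0,0,0],"jaw": 0.25},
    {"xyz": [0,0,2],"twist": [0,0,0],"jaw": 0.25},
    {"xyz": [0,0,4],"twist": [0,0,0],"jaw": 0.25},
    {"xyz": [0,0,4],"twist": [0,0,0],"jaw": 0.25},
    {"xyz": [0,0,4],"twist": [0,0,0],"jaw": 0.25},
    {"xyz": [0,0,4],"twist": [0,0,0],"jaw": 0.25}
  ]
}}

```text
time_s: 30.55
tool_pos: [0.4573, 0.3165, 0.3269]
tool_rot: [180.0, 0.1, 167.5]
force: [0.6, 0.4, -0.2]
grip_width: 0.0655
grasp_force: 0.0
```

Run:
```python
from h import *
go((.4563,.3181,.1105))
c=cam("top");d=cam("side")
im=np.hstack([cv2.resize(k["img"][b:b+66,a:a+66,::-1],None,fx=6,fy=6,interpolation=cv2.INTER_CUBIC) for k,a,b in((c,320,170),(d,305,175))])
cv2.imwrite("pics/y1.png",im)
# predicted foot/flange corners for the motor centred on the square
b=[.5925,.0055,np.radians(-12.3)]
for k,a,o,ox in((c,320,170,0),(d,305,175,396)):
  for z in (.12,.082):
    print(z,((proj(k,bay2w(b,[(x,-.058+y,z) for x,y in((0,0),(-.023,.023),(-.023,-.023),(.023,-.023),(.023,.023))]))-[a,o]+.5)*6-.5+[ox,0]).round(0).tolist())
  print(((proj(k,bay2w(b,[(x,-.058+y,.006) for x,y in((-.027,.027),(-.027,-.027))]))-[a,o]+.5)*6-.5+[ox,0]).round(0).tolist())
```

```text
t 30.55 grasp [0.4575 0.3166 0.1629] rot [1.7995e+02 6.0000e-02 1.6751e+02] w 0.0655 f 0.0 [ 0.6  0.4 -0.2] twist [0.05 0.06 0.01]
[0.4563 0.3181 0.1105] -> [0.14 0.13 5.24] rows 1.3
0.12 [[208.0, 142.0], [123.0, 174.0], [243.0, 225.0], [292.0, 110.0], [173.0, 60.0]]
0.082 [[199.0, 168.0], [117.0, 199.0], [232.0, 248.0], [279.0, 138.0], [166.0, 90.0]]
[[94.0, 249.0], [219.0, 303.0]]
0.12 [[585.0, 69.0], [508.0, 44.0], [542.0, 114.0], [665.0, 94.0], [626.0, 25.0]]
0.082 [[584.0, 151.0], [509.0, 126.0], [542.0, 198.0], [661.0, 177.0], [624.0, 107.0]]
[[497.0, 274.0], [534.0, 361.0]]
```

View pics/y1.png

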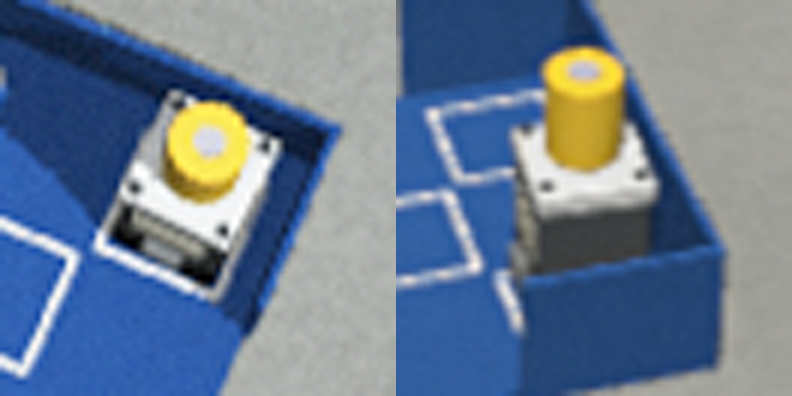

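The yellow motor stands on its square: the hub top is at (209,142) against a predicted (208,142), and (584,70) against (585,69) in the side view. Green is next.

Call:
{"fn": "servo_tool", "kwargs": {
  "plan": [
    {"xyz": [0.1,0.1,0],"twist": [0,0,0],"jaw": 0.25},
    {"xyz": [0.1,0.1,2.5],"twist": [0,0,0],"jaw": 0.25},
    {"xyz": [0.1,0.1,5.2],"twist": [0,0,0],"jaw": 0.25},
    {"xyz": [0.1,0.1,5.2],"twist": [0,0,0],"jaw": 0.5},
    {"xyz": [0.1,0.1,5.2],"twist": [0,0,0],"jaw": 1},
    {"xyz": [0.1,0.1,5.2],"twist": [0,0,0],"jaw": 1},
    {"xyz": [0.1,0.1,5.2],"twist": [0,0,0],"jaw": 1},
    {"xyz": [0.1,0.1,5.2],"twist": [0,0,0],"jaw": 1},
    {"xyz": [0.1,0.1,5.2],"twist": [0,0,0],"jaw": 1},
    {"xyz": [0.1,0.1,5.2],"twist": [0,0,0],"jaw": 1}
  ]
}}

```text
time_s: 31.48
tool_pos: [0.456, 0.3186, 0.2748]
tool_rot: [179.9, 0.1, 167.6]
force: [-1.6, -0.9, 3.0]
grip_width: 0.0294
grasp_force: 40.0
```

Call:
{"fn": "servo_tool", "kwargs": {
  "plan": [
    {"xyz": [0,0,0],"twist": [0,0,0],"jaw": 1},
    {"xyz": [0,0,0],"twist": [0,0,0],"jaw": 1},
    {"xyz": [0,0,0],"twist": [0,0,0],"jaw": 1}
  ]
}}

```text
time_s: 31.73
tool_pos: [0.456, 0.3186, 0.2748]
tool_rot: [179.9, 0.1, 167.6]
force: [-0.2, -1.2, 5.8]
grip_width: 0.0289
grasp_force: 40.0
```

```bash
python3 -c "
from h import *
go((.4563,.3181,.255),(.6049,.0622,.255))"
```

```text
t 31.73 grasp [0.4562 0.3187 0.1108] rot [1.7994e+02 5.0000e-02 1.6761e+02] w 0.0289 f 40.0 [-0.2 -1.2  5.8] twist [0.06 0.05 0.11]
[0.4563 0.3181 0.255 ] -> [ -0.05  -0.02 -14.42] rows 3.5
[0.6049 0.0622 0.255 ] -> [-20.06 -21.83 -14.43] rows 7.9
```

Call:
{"fn": "servo_tool", "kwargs": {
  "plan": [
    {"xyz": [0,0,-2],"twist": [0,0,0],"jaw": 1},
    {"xyz": [0,0,-6],"twist": [0,0,0],"jaw": 1},
    {"xyz": [0,0,-10],"twist": [0,0,0],"jaw": 1},
    {"xyz": [0,0,-14.5],"twist": [0,0,0],"jaw": 1},
    {"xyz": [-2,-2.2,-14.5],"twist": [0,0,0],"jaw": 1},
    {"xyz": [-4.5,-5,-14.5],"twist": [0,0,0],"jaw": 1},
    {"xyz": [-7,-7.7,-14.5],"twist": [0,0,0],"jaw": 1},
    {"xyz": [-9.5,-10.5,-14.5],"twist": [0,0,0],"jaw": 1},
    {"xyz": [-12,-13.3,-14.5],"twist": [0,0,0],"jaw": 1},
    {"xyz": [-14.5,-16,-14.5],"twist": [0,0,0],"jaw": 1}
  ]
}}

```text
time_s: 32.57
tool_pos: [0.5631, 0.1293, 0.4173]
tool_rot: [-179.9, -0.1, 167.6]
force: [1.2, 0.9, -4.8]
grip_width: 0.0291
grasp_force: 40.0
```

Call:
{"fn": "servo_tool", "kwargs": {
  "plan": [
    {"xyz": [-2.5,-2.7,0],"twist": [0,0,0],"jaw": 1},
    {"xyz": [-4.5,-4.9,0],"twist": [0,0,0],"jaw": 1},
    {"xyz": [-5.5,-5.8,0],"twist": [0,0,0],"jaw": 1},
    {"xyz": [-5.5,-5.8,0],"twist": [0,0,0],"jaw": 1},
    {"xyz": [-5.5,-5.8,0],"twist": [0,0,0],"jaw": 1},
    {"xyz": [-5.5,-5.8,2],"twist": [0,0,0],"jaw": 1},
    {"xyz": [-5.5,-5.8,5],"twist": [0,0,0],"jaw": 1},
    {"xyz": [-5.5,-5.8,8],"twist": [0,0,0],"jaw": 1},
    {"xyz": [-5.5,-5.8,11],"twist": [0,0,0],"jaw": 1},
    {"xyz": [-5.5,-5.8,12.5],"twist": [0,0,0],"jaw": 1}
  ]
}}

```text
time_s: 33.4
tool_pos: [0.6018, 0.0649, 0.2888]
tool_rot: [-179.9, -0.4, 167.8]
force: [-0.6, 0.6, -3.8]
grip_width: 0.0291
grasp_force: 40.0
```

Call:
{"fn": "servo_tool", "kwargs": {
  "plan": [
    {"xyz": [0,0,0.4],"twist": [0,0,0],"jaw": 1},
    {"xyz": [0,0,0.4],"twist": [0,0,0],"jaw": 1},
    {"xyz": [0,0,0.4],"twist": [0,0,0],"jaw": 1},
    {"xyz": [0,0,0.4],"twist": [0,0,0],"jaw": 1}
  ]
}}

```text
time_s: 33.73
tool_pos: [0.6049, 0.0633, 0.2916]
tool_rot: [179.9, 0.2, 167.7]
force: [-0.4, 0.0, -3.7]
grip_width: 0.0291
grasp_force: 40.0
```

```bash
python3 -c "
from h import *
go((.6048,.0622,.1130))"
```

```text
t 33.73 grasp [0.6054 0.0635 0.1276] rot [1.7991e+02 1.6000e-01 1.6767e+02] w 0.0291 f 40.0 [-0.4  0.  -3.7] twist [0.09 0.16 0.17]
[0.6048 0.0622 0.113 ] -> [-0.01 -0.12  1.46] rows 0.4
```

Call:
{"fn": "servo_tool", "kwargs": {
  "plan": [
    {"xyz": [0,-0.07,0],"twist": [0,0,0],"jaw": 1},
    {"xyz": [0,-0.07,0.5],"twist": [0,0,0],"jaw": 1},
    {"xyz": [0,-0.07,1],"twist": [0,0,0],"jaw": 1},
    {"xyz": [0,-0.07,1.2],"twist": [0,0,0],"jaw": 1},
    {"xyz": [0,-0.07,1.2],"twist": [0,0,0],"jaw": 1},
    {"xyz": [0,-0.07,1.2],"twist": [0,0,0],"jaw": 1},
    {"xyz": [0,-0.07,1.2],"twist": [0,0,0],"jaw": 1}
  ]
}}

```text
time_s: 34.32
tool_pos: [0.6041, 0.062, 0.2777]
tool_rot: [180.0, -0.0, 167.6]
force: [-0.0, 0.6, -3.4]
grip_width: 0.029
grasp_force: 40.0
```

```bash
python3 -c "
from h import *
go((.6048,.0622,.1130))"
```

```text
t 34.32 grasp [0.6041 0.062  0.1137] rot [180.    -0.   167.61] w 0.0290 f 40.0 [-0.   0.6 -3.4] twist [ 0.   -0.    0.11]
[0.6048 0.0622 0.113 ] -> [-0.06  0.03  0.07] rows 0.0
```

Call:
{"fn": "servo_tool", "kwargs": {
  "plan": [
    {"xyz": [-0.06,0,0.1],"twist": [0,0,0],"jaw": 1},
    {"xyz": [-0.06,0,0.1],"twist": [0,0,0],"jaw": 1},
    {"xyz": [-0.06,0,0.1],"twist": [0,0,0],"jaw": 0.5},
    {"xyz": [-0.06,0,0.1],"twist": [0,0,0],"jaw": 0.3},
    {"xyz": [-0.06,0,0.1],"twist": [0,0,0],"jaw": 0.25},
    {"xyz": [-0.06,0,0.1],"twist": [0,0,0],"jaw": 0.25},
    {"xyz": [-0.06,0,-1],"twist": [0,0,0],"jaw": 0.25},
    {"xyz": [-0.06,0,-4],"twist": [0,0,0],"jaw": 0.25},
    {"xyz": [-0.06,0,-8],"twist": [0,0,0],"jaw": 0.25},
    {"xyz": [0.5,1,-9],"twist": [0,0,0],"jaw": 0.25}
  ]
}}

```text
time_s: 35.15
tool_pos: [0.6033, 0.07, 0.3751]
tool_rot: [179.9, 0.6, 167.4]
force: [2.4, 0.4, 1.2]
grip_width: 0.0643
grasp_force: 0.0
```

Call:
{"fn": "servo_tool", "kwargs": {
  "plan": [
    {"xyz": [1.5,3,0],"twist": [0,0,0],"jaw": 0.25},
    {"xyz": [3,6,0],"twist": [0,0,0],"jaw": 0.25},
    {"xyz": [4.7,9.3,0],"twist": [0,0,0],"jaw": 0.25},
    {"xyz": [6.3,12.5,0],"twist": [0,0,0],"jaw": 0.25},
    {"xyz": [8,15.8,0],"twist": [0,0,0],"jaw": 0.25},
    {"xyz": [9.5,18.8,0],"twist": [0,0,0],"jaw": 0.25},
    {"xyz": [10.8,21.4,0],"twist": [0,0,0],"jaw": 0.25},
    {"xyz": [11.4,22.4,0],"twist": [0,0,0],"jaw": 0.25},
    {"xyz": [11.4,22.4,0],"twist": [0,0,0],"jaw": 0.25},
    {"xyz": [11.4,22.4,0],"twist": [0,0,0],"jaw": 0.25}
  ]
}}

```text
time_s: 35.98
tool_pos: [0.5383, 0.3155, 0.3683]
tool_rot: [-180.0, 0.1, 167.6]
force: [1.1, -0.8, -0.4]
grip_width: 0.0653
grasp_force: 0.0
```

Call:
{"fn": "servo_tool", "kwargs": {
  "plan": [
    {"xyz": [0,0,0],"twist": [0,0,0],"jaw": 0.25},
    {"xyz": [0,0,0],"twist": [0,0,0],"jaw": 0.25},
    {"xyz": [0,0,2],"twist": [0,0,0],"jaw": 0.25},
    {"xyz": [0,0,4],"twist": [0,0,0],"jaw": 0.25},
    {"xyz": [0,0,4],"twist": [0,0,0],"jaw": 0.25},
    {"xyz": [0,0,4],"twist": [0,0,0],"jaw": 0.25},
    {"xyz": [0,0,4],"twist": [0,0,0],"jaw": 0.25},
    {"xyz": [0,0,4],"twist": [0,0,0],"jaw": 0.25}
  ]
}}

```text
time_s: 36.65
tool_pos: [0.5388, 0.3157, 0.3294]
tool_rot: [179.9, 0.1, 167.6]
force: [1.2, 0.3, -0.7]
grip_width: 0.0653
grasp_force: 0.0
```

Run:
```python
from h import *
go((.5393,.3165,.109))
c=cam("top");d=cam("side")
im=np.hstack([cv2.resize(k["img"][b:b+66,a:a+66,::-1],None,fx=6,fy=6,interpolation=cv2.INTER_CUBIC) for k,a,b in((c,280,150),(d,295,145))])
cv2.imwrite("pics/g1.png",im)
b=[.5925,.0055,np.radians(-12.3)]
for k,a,o,ox in((c,280,150,0),(d,295,145,396)):
    print(((proj(k,bay2w(b,[(0,.058,.12)]))-[a,o]+.5)*6-.5+[ox,0]).round(0).tolist())
```

```text
t 36.65 grasp [0.5392 0.3159 0.1654] rot [1.7990e+02 1.0000e-01 1.6756e+02] w 0.0653 f 0.0 [ 1.2  0.3 -0.7] twist [0.1  0.1  0.06]
[0.5393 0.3165 0.109 ] -> [-0.02  0.08  5.64] rows 1.4
[[151.0, 136.0]]
[[563.0, 90.0]]
```

View pics/g1.png

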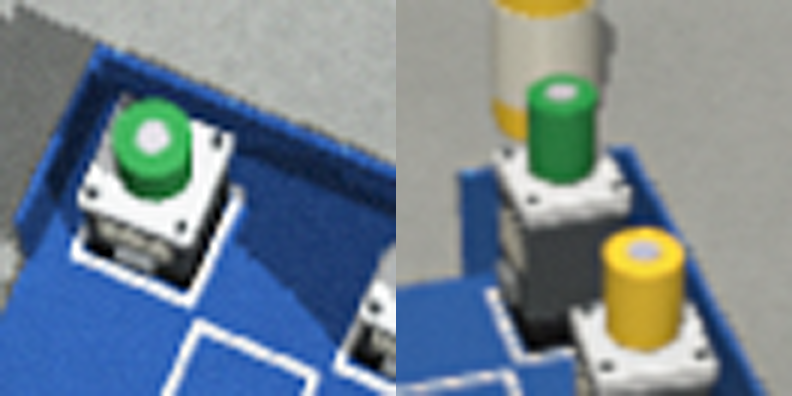

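The green motor is on its square too: its hub is at (152,137) against (151,136), and (562,92) against (563,90). Red is last.

Call:
{"fn": "servo_tool", "kwargs": {
  "plan": [
    {"xyz": [0,0.05,0],"twist": [0,0,0],"jaw": 0.25},
    {"xyz": [0,0.05,2.5],"twist": [0,0,0],"jaw": 0.25},
    {"xyz": [0,0.05,5.4],"twist": [0,0,0],"jaw": 0.25},
    {"xyz": [0,0.05,5.4],"twist": [0,0,0],"jaw": 0.5},
    {"xyz": [0,0.05,5.4],"twist": [0,0,0],"jaw": 1},
    {"xyz": [0,0.05,5.4],"twist": [0,0,0],"jaw": 1},
    {"xyz": [0,0.05,5.4],"twist": [0,0,0],"jaw": 1},
    {"xyz": [0,0.05,5.4],"twist": [0,0,0],"jaw": 1},
    {"xyz": [0,0.05,5.4],"twist": [0,0,0],"jaw": 1},
    {"xyz": [0,0.05,5.4],"twist": [0,0,0],"jaw": 1}
  ]
}}

```text
time_s: 37.58
tool_pos: [0.5386, 0.3164, 0.275]
tool_rot: [180.0, 0.1, 167.6]
force: [-0.7, -1.7, 3.1]
grip_width: 0.0294
grasp_force: 40.0
```

Call:
{"fn": "servo_tool", "kwargs": {
  "plan": [
    {"xyz": [0,0,0],"twist": [0,0,0],"jaw": 1},
    {"xyz": [0,0,0],"twist": [0,0,0],"jaw": 1},
    {"xyz": [0,0,0],"twist": [0,0,0],"jaw": 1}
  ]
}}

```text
time_s: 37.83
tool_pos: [0.5386, 0.3164, 0.2749]
tool_rot: [180.0, 0.1, 167.6]
force: [-1.0, -1.1, 4.2]
grip_width: 0.0292
grasp_force: 40.0
```

```bash
python3 -c "
from h import *
go((.5393,.3165,.255),(.5374,.0176,.255))"
```

```text
t 37.83 grasp [0.5388 0.3165 0.1109] rot [1.7995e+02 6.0000e-02 1.6760e+02] w 0.0292 f 40.0 [-1.  -1.1  4.2] twist [0.05 0.06 0.1 ]
[0.5393 0.3165 0.255 ] -> [ -0.08   0.04 -14.41] rows 3.5
[0.5374 0.0176 0.255 ] -> [ -6.32 -29.2  -14.42] rows 8.0
```

Call:
{"fn": "servo_tool", "kwargs": {
  "plan": [
    {"xyz": [0,0,-2],"twist": [0,0,0],"jaw": 1},
    {"xyz": [0,0,-6],"twist": [0,0,0],"jaw": 1},
    {"xyz": [0,0,-10],"twist": [0,0,0],"jaw": 1},
    {"xyz": [0,0,-14.5],"twist": [0,0,0],"jaw": 1},
    {"xyz": [-0.5,-2.5,-14.5],"twist": [0,0,0],"jaw": 1},
    {"xyz": [-1.2,-5.5,-14.5],"twist": [0,0,0],"jaw": 1},
    {"xyz": [-1.9,-9,-14.5],"twist": [0,0,0],"jaw": 1},
    {"xyz": [-2.7,-12.5,-14.5],"twist": [0,0,0],"jaw": 1},
    {"xyz": [-3.5,-16,-14.5],"twist": [0,0,0],"jaw": 1},
    {"xyz": [-4.3,-19.5,-14.5],"twist": [0,0,0],"jaw": 1}
  ]
}}

```text
time_s: 38.67
tool_pos: [0.5375, 0.1153, 0.4171]
tool_rot: [-179.9, -0.1, 167.6]
force: [0.7, -0.4, -4.7]
grip_width: 0.0292
grasp_force: 40.0
```

Call:
{"fn": "servo_tool", "kwargs": {
  "plan": [
    {"xyz": [-0.8,-3.5,0],"twist": [0,0,0],"jaw": 1},
    {"xyz": [-1.4,-6.5,0],"twist": [0,0,0],"jaw": 1},
    {"xyz": [-1.8,-8.7,0],"twist": [0,0,0],"jaw": 1},
    {"xyz": [-2,-9.7,0],"twist": [0,0,0],"jaw": 1},
    {"xyz": [-2,-9.7,0],"twist": [0,0,0],"jaw": 1},
    {"xyz": [-2,-9.7,0],"twist": [0,0,0],"jaw": 1},
    {"xyz": [-2,-9.7,3],"twist": [0,0,0],"jaw": 1},
    {"xyz": [-2,-9.7,6],"twist": [0,0,0],"jaw": 1},
    {"xyz": [-2,-9.7,9],"twist": [0,0,0],"jaw": 1},
    {"xyz": [-2,-9.7,11.5],"twist": [0,0,0],"jaw": 1}
  ]
}}

```text
time_s: 39.5
tool_pos: [0.5364, 0.0209, 0.3012]
tool_rot: [180.0, -0.1, 167.8]
force: [-0.2, -0.4, -5.5]
grip_width: 0.0294
grasp_force: 40.0
```

Call:
{"fn": "servo_tool", "kwargs": {
  "plan": [
    {"xyz": [0,0,0.8],"twist": [0,0,0],"jaw": 1},
    {"xyz": [0,0,1.2],"twist": [0,0,0],"jaw": 1},
    {"xyz": [0,0,1.2],"twist": [0,0,0],"jaw": 1},
    {"xyz": [0,0,1.2],"twist": [0,0,0],"jaw": 1},
    {"xyz": [0,0,1.2],"twist": [0,0,0],"jaw": 1},
    {"xyz": [0,0,1.2],"twist": [0,0,0],"jaw": 1}
  ]
}}

```text
time_s: 40.0
tool_pos: [0.5378, 0.018, 0.2934]
tool_rot: [179.9, 0.2, 167.6]
force: [0.4, 0.8, -5.6]
grip_width: 0.0292
grasp_force: 40.0
```

```bash
python3 -c "
from h import *
go((.5369,.0177,.1131))"
```

```text
t 40.00 grasp [0.5383 0.0182 0.1294] rot [1.7992e+02 1.5000e-01 1.6762e+02] w 0.0292 f 40.0 [ 0.4  0.8 -5.6] twist [0.08 0.15 0.12]
[0.5369 0.0177 0.1131] -> [ 0.08 -0.05  1.63] rows 0.4
```

Call:
{"fn": "servo_tool", "kwargs": {
  "plan": [
    {"xyz": [0.04,-0.03,0],"twist": [0,0,0],"jaw": 1},
    {"xyz": [0.04,-0.03,0.5],"twist": [0,0,0],"jaw": 1},
    {"xyz": [0.04,-0.03,1],"twist": [0,0,0],"jaw": 1},
    {"xyz": [0.04,-0.03,1.4],"twist": [0,0,0],"jaw": 1},
    {"xyz": [0.04,-0.03,1.4],"twist": [0,0,0],"jaw": 1},
    {"xyz": [0.04,-0.03,1.4],"twist": [0,0,0],"jaw": 1},
    {"xyz": [0.04,-0.03,1.4],"twist": [0,0,0],"jaw": 1},
    {"xyz": [0.04,-0.03,1.4],"twist": [0,0,0],"jaw": 1}
  ]
}}

```text
time_s: 40.67
tool_pos: [0.5366, 0.0177, 0.2776]
tool_rot: [-180.0, -0.0, 167.6]
force: [-0.1, -0.1, -5.3]
grip_width: 0.0291
grasp_force: 40.0
```

Run:
```python
from h import *
go((.5369,.0177,.1131))
```

```text
t 40.67 grasp [0.5365 0.0177 0.1136] rot [-1.8000e+02 -2.0000e-02  1.6762e+02] w 0.0291 f 40.0 [-0.1 -0.1 -5.3] twist [-0.   -0.02  0.12]
[0.5369 0.0177 0.1131] -> [-0.03  0.01  0.05] rows 0.0
```

Call:
{"fn": "servo_tool", "kwargs": {
  "plan": [
    {"xyz": [0,0,0.1],"twist": [0,0,0],"jaw": 1},
    {"xyz": [0,0,0.1],"twist": [0,0,0],"jaw": 1},
    {"xyz": [0,0,0.1],"twist": [0,0,0],"jaw": 0.5},
    {"xyz": [0,0,0.1],"twist": [0,0,0],"jaw": 0.3},
    {"xyz": [0,0,0.1],"twist": [0,0,0],"jaw": 0.25},
    {"xyz": [0,0,0.1],"twist": [0,0,0],"jaw": 0.25},
    {"xyz": [0,0,-1],"twist": [0,0,0],"jaw": 0.25},
    {"xyz": [0,0,-4],"twist": [0,0,0],"jaw": 0.25},
    {"xyz": [0,0,-8],"twist": [0,0,0],"jaw": 0.25},
    {"xyz": [0.5,1,-11],"twist": [0,0,0],"jaw": 0.25}
  ]
}}

```text
time_s: 41.5
tool_pos: [0.5343, 0.0261, 0.3913]
tool_rot: [-180.0, 0.2, 167.4]
force: [1.5, -0.3, 0.1]
grip_width: 0.064
grasp_force: 0.0
```

Call:
{"fn": "servo_tool", "kwargs": {
  "plan": [
    {"xyz": [1,3,0],"twist": [0,0,0],"jaw": 0.25},
    {"xyz": [2,6,0],"twist": [0,0,0],"jaw": 0.25},
    {"xyz": [3,9.5,0],"twist": [0,0,0],"jaw": 0.25},
    {"xyz": [4,13,0],"twist": [0,0,0],"jaw": 0.25},
    {"xyz": [5,16.5,0],"twist": [0,0,0],"jaw": 0.25},
    {"xyz": [6,20,0],"twist": [0,0,0],"jaw": 0.25},
    {"xyz": [7,23.5,0],"twist": [0,0,0],"jaw": 0.25},
    {"xyz": [8,27,0],"twist": [0,0,0],"jaw": 0.25},
    {"xyz": [8.5,29,0],"twist": [0,0,0],"jaw": 0.25},
    {"xyz": [8.5,29,0],"twist": [0,0,0],"jaw": 0.25}
  ]
}}

```text
time_s: 42.33
tool_pos: [0.5108, 0.3365, 0.3883]
tool_rot: [179.8, -0.1, 168.1]
force: [-1.1, 0.0, 0.2]
grip_width: 0.0652
grasp_force: 0.0
```

Run:
```python
from h import *
go((.5369,.0177,.113))
c=cam("top");d=cam("side")
im=np.hstack([cv2.resize(k["img"][b:b+66,a:a+66,::-1],None,fx=6,fy=6,interpolation=cv2.INTER_CUBIC) for k,a,b in((c,290,180),(d,280,155))])
im2=np.hstack([cv2.resize(k["img"][b:b+128,a:a+256,::-1],(396,198)) for k,a,b in((c,220,110),(d,200,110))])
cv2.imwrite("pics/r1.png",np.vstack([im,im2]))
b=[.5925,.0055,np.radians(-12.3)]
for k,a,o,ox in((c,290,180,0),(d,280,155,396)):
    print(((proj(k,bay2w(b,[(-.058,0,.12)]))-[a,o]+.5)*6-.5+[ox,0]).round(0).tolist())
```

```text
t 42.33 grasp [0.5107 0.3371 0.2243] rot [ 1.7982e+02 -6.0000e-02  1.6812e+02] w 0.0652 f 0.0 [-1.1  0.   0.2] twist [ 0.18 -0.06  0.62]
[0.5369 0.0177 0.113 ] -> [ -9.13 -30.7   11.02] rows 8.1
[[173.0, 163.0]]
[[546.0, 128.0]]
```

View pics/r1.png

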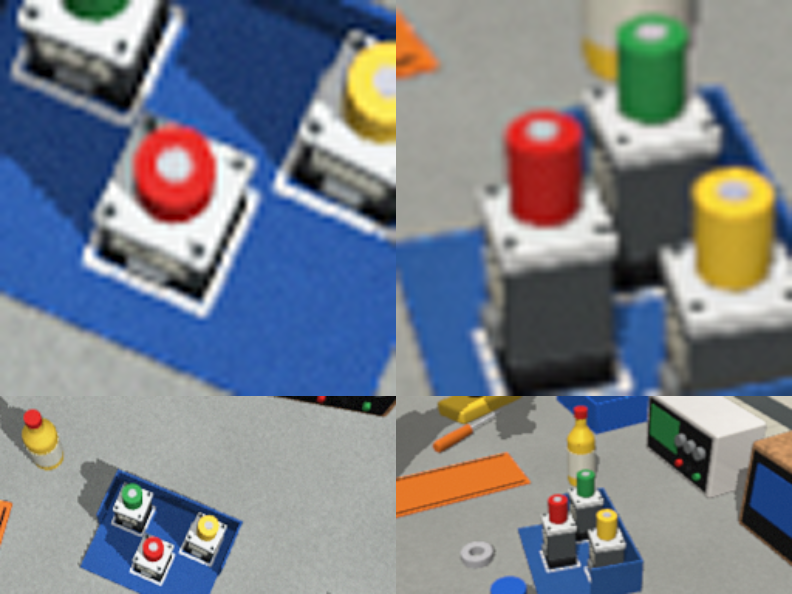

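The red motor is centred on its outline, with its hub at (175,164) against (173,163), and (543,130) against (546,128), about 1 mm off. The bystanders look undisturbed. Handing in.

Call:
{"fn": "servo_tool", "kwargs": {
  "plan": [
    {"xyz": [0,0,-2],"twist": [0,0,0],"jaw": 0.25},
    {"xyz": [0,0,-2],"twist": [0,0,0],"jaw": 0.25},
    {"xyz": [0,0,-2],"twist": [0,0,0],"jaw": 0.25},
    {"xyz": [0,0,-2],"twist": [0,0,0],"jaw": 0.25},
    {"xyz": [0,0,-2],"twist": [0,0,0],"jaw": 0.25},
    {"xyz": [0,0,-2],"twist": [0,0,0],"jaw": 0.25}
  ]
}}

```text
time_s: 42.93
tool_pos: [0.513, 0.3294, 0.4071]
tool_rot: [-180.0, -0.0, 167.6]
force: [0.6, -0.7, 0.4]
grip_width: 0.0655
grasp_force: 0.0
```

```bash
python3 -c "
from cell import env
print(env.sign_off())"
```

```text
the job is handed in; nothing more can be done
None
```

The job is handed in at about 43 s: the gearhead stands flat in the fixture's yellow ring, and all three motors are back upright on their own squares, within about 1 mm by the camera images; the hand-in returned no verdict.

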